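# Uncover the culture jars and close each with the cap that fits

## Task

Lift off every culture dish that lies as a makeshift cover on a jar and lay it flat in the steel tray, then close all four jars with the blue caps. The caps look alike, but each fits only one jar: try them gently, never force one, until every cap sits fully home on its own upright jar. Leave the timer, syringe, marker and hex driver where they are.

Things in the scene. Friction and masses are not known exactly. Their poses are not given: they have to be found in the camera images.
- jar_1: white plastic culture jar, loose, 0.3 kg: body 62 mm across up to 32 mm high, shoulder to 37 mm, straight neck (4 mm wall) to the rim 60 mm up; open for 28 mm below the rim, firm yellow filling beneath. The four necks are 35, 41, 47 and 53 mm outside, one of each; which jar has which is not told. Origin: centre of the underside, z up.
- jar_2: white plastic culture jar, loose, 0.3 kg: body 62 mm across up to 32 mm high, shoulder to 37 mm, straight neck (4 mm wall) to the rim 60 mm up; open for 28 mm below the rim, firm yellow filling beneath. The four necks are 35, 41, 47 and 53 mm outside, one of each; which jar has which is not told. Origin: centre of the underside, z up.
- jar_3: white plastic culture jar, loose, 0.3 kg: body 62 mm across up to 32 mm high, shoulder to 37 mm, straight neck (4 mm wall) to the rim 60 mm up; open for 28 mm below the rim, firm yellow filling beneath. The four necks are 35, 41, 47 and 53 mm outside, one of each; which jar has which is not told. Origin: centre of the underside, z up.
- jar_4: white plastic culture jar, loose, 0.3 kg: body 62 mm across up to 32 mm high, shoulder to 37 mm, straight neck (4 mm wall) to the rim 60 mm up; open for 28 mm below the rim, firm yellow filling beneath. The four necks are 35, 41, 47 and 53 mm outside, one of each; which jar has which is not told. Origin: centre of the underside, z up.
- cap_a: blue cap, 0.06 kg, standing skirt down, alike outside: skirt 62 mm across, 16 mm high, on it a round grip knob 26 mm across, 22 mm high. Origin: centre of the underside, z up. Under it a 12 mm deep ring groove (plug into the neck, skirt over it, about 1 mm play, small lead-in) fits one of the four necks; which is not told, so try. See cap_b, cap_c.
- cap_b: blue cap, 0.06 kg, standing skirt down, alike outside: skirt 62 mm across, 16 mm high, on it a round grip knob 26 mm across, 22 mm high. Origin: centre of the underside, z up. Set centred on its own jar it drops 12 mm over the neck almost without force and rests on the rim: its origin is then 48 mm above the jar's origin. See cap_a, cap_c.
- cap_c: blue cap, 0.06 kg, standing skirt down, alike outside: skirt 62 mm across, 16 mm high, on it a round grip knob 26 mm across, 22 mm high. Origin: centre of the underside, z up. On any jar that is not its own it stops at the rim or at most 4 mm below it, so 8 to 12 mm too high; force does not help. See cap_a, cap_b.
- cap_d: blue cap, 0.06 kg, standing skirt down, alike outside: skirt 62 mm across, 16 mm high, on it a round grip knob 26 mm across, 22 mm high. Origin: centre of the underside, z up. Inside it differs from the others only in which neck it fits. See cap_a, cap_b, cap_c.
- dish_1: clear round covered culture dish, closed, 58 mm across and 14 mm high, 0.03 kg, lying loose and flat on the rim of a jar as a makeshift cover (its underside 60 mm above the bench). Two or three of the four dishes are there; the rest are absent. Origin at the centre of the underside, z up.
- dish_2: clear round covered culture dish, closed, 58 mm across and 14 mm high, 0.03 kg, lying loose and flat on the rim of a jar as a makeshift cover (its underside 60 mm above the bench). Two or three of the four dishes are there; the rest are absent. Origin at the centre of the underside, z up.
- dish_3: clear round covered culture dish, closed, 58 mm across and 14 mm high, 0.03 kg, lying loose and flat on the rim of a jar as a makeshift cover (its underside 60 mm above the bench). Two or three of the four dishes are there; the rest are absent. Origin at the centre of the underside, z up.
- dish_4: clear round covered culture dish, closed, 58 mm across and 14 mm high, 0.03 kg, lying loose and flat on the rim of a jar as a makeshift cover (its underside 60 mm above the bench). Two or three of the four dishes are there; the rest are absent. Origin at the centre of the underside, z up.
- tray: flat steel tray fixed to the bench, 150 mm along its x and 250 mm along its y, walls 4 mm thick and 12 mm high all round, floor 4 mm thick. Room for three dishes side by side along y. Origin at the centre of the underside, x across, y along, z up.
- timer: bystander: white lab timer, 60 x 64 x 18 mm, behind the jars. Origin at the centre of the underside.
- syringe: bystander: syringe 111 mm long lying behind the jars along y. Origin at the centre of its underside.
- marker: bystander: red and white marker pen 135 mm long and 17 mm thick, lying along y between the robot and the work. Origin at the centre of its underside.
- hex_driver: bystander: hex driver with a red handle, 147 mm long and 20 mm thick, lying along y behind the jars, at the right. Origin at the centre of its underside.
Not all that is in view belongs to the job. Leave any brown or orange look-alike of the cap_d alone.

How it is judged:
At the end, for the whole second after the job is handed in: Each of the four caps sits on a jar (it goes home only on its own), centred within 4 mm, fully down within 2.5 mm and level within 0.12 rad; the jars stand upright on the bench; every dish that is present lies flat in the tray (a dish on another is allowed); all released and at rest (((horizontal distance between cap_a and jar_1 below 0.004 m and z of cap_a in the frame of jar_1 between 0.045 and 0.0505 m and angle between the z axis of cap_a and the z axis of jar_1, either way round below 0.12 rad) or (horizontal distance between cap_a and jar_2 below 0.004 m and z of cap_a in the frame of jar_2 between 0.045 and 0.0505 m and angle between the z axis of cap_a and the z axis of jar_2, either way round below 0.12 rad) or (horizontal distance between cap_a and jar_3 below 0.004 m and z of cap_a in the frame of jar_3 between 0.045 and 0.0505 m and angle between the z axis of cap_a and the z axis of jar_3, either way round below 0.12 rad) or (horizontal distance between cap_a and jar_4 below 0.004 m and z of cap_a in the frame of jar_4 between 0.045 and 0.0505 m and angle between the z axis of cap_a and the z axis of jar_4, either way round below 0.12 rad)) and linear speed of each of cap_a, cap_b, cap_c, cap_d, dish_1, dish_2, dish_3, dish_4 below 0.02 m/s and ((horizontal distance between cap_b and jar_1 below 0.004 m and z of cap_b in the frame of jar_1 between 0.045 and 0.0505 m and angle between the z axis of cap_b and the z axis of jar_1, either way round below 0.12 rad) or (horizontal distance between cap_b and jar_2 below 0.004 m and z of cap_b in the frame of jar_2 between 0.045 and 0.0505 m and angle between the z axis of cap_b and the z axis of jar_2, either way round below 0.12 rad) or (horizontal distance between cap_b and jar_3 below 0.004 m and z of cap_b in the frame of jar_3 between 0.045 and 0.0505 m and angle between the z axis of cap_b and the z axis of jar_3, either way round below 0.12 rad) or (horizontal distance between cap_b and jar_4 below 0.004 m and z of cap_b in the frame of jar_4 between 0.045 and 0.0505 m and angle between the z axis of cap_b and the z axis of jar_4, either way round below 0.12 rad)) and ((horizontal distance between cap_c and jar_1 below 0.004 m and z of cap_c in the frame of jar_1 between 0.045 and 0.0505 m and angle between the z axis of cap_c and the z axis of jar_1, either way round below 0.12 rad) or (horizontal distance between cap_c and jar_2 below 0.004 m and z of cap_c in the frame of jar_2 between 0.045 and 0.0505 m and angle between the z axis of cap_c and the z axis of jar_2, either way round below 0.12 rad) or (horizontal distance between cap_c and jar_3 below 0.004 m and z of cap_c in the frame of jar_3 between 0.045 and 0.0505 m and angle between the z axis of cap_c and the z axis of jar_3, either way round below 0.12 rad) or (horizontal distance between cap_c and jar_4 below 0.004 m and z of cap_c in the frame of jar_4 between 0.045 and 0.0505 m and angle between the z axis of cap_c and the z axis of jar_4, either way round below 0.12 rad)) and ((horizontal distance between cap_d and jar_1 below 0.004 m and z of cap_d in the frame of jar_1 between 0.045 and 0.0505 m and angle between the z axis of cap_d and the z axis of jar_1, either way round below 0.12 rad) or (horizontal distance between cap_d and jar_2 below 0.004 m and z of cap_d in the frame of jar_2 between 0.045 and 0.0505 m and angle between the z axis of cap_d and the z axis of jar_2, either way round below 0.12 rad) or (horizontal distance between cap_d and jar_3 below 0.004 m and z of cap_d in the frame of jar_3 between 0.045 and 0.0505 m and angle between the z axis of cap_d and the z axis of jar_3, either way round below 0.12 rad) or (horizontal distance between cap_d and jar_4 below 0.004 m and z of cap_d in the frame of jar_4 between 0.045 and 0.0505 m and angle between the z axis of cap_d and the z axis of jar_4, either way round below 0.12 rad)) and angle between each of jar_1, jar_2, jar_3, jar_4's own z axis and vertical below 0.1 rad and height (world z) of jar_1 between -0.006 and 0.006 m and height (world z) of jar_2 between -0.006 and 0.006 m and height (world z) of jar_3 between -0.006 and 0.006 m and height (world z) of jar_4 between -0.006 and 0.006 m and x of dish_1 in the frame of tray between -0.05 and 0.05 m and y of dish_1 in the frame of tray between -0.1 and 0.1 m and z of each of dish_1, dish_2, dish_3, dish_4 in the frame of tray below 0.04 m and angle between each of dish_1, dish_2, dish_3, dish_4's own z axis and vertical below 0.12 rad and x of dish_2 in the frame of tray between -0.05 and 0.05 m and y of dish_2 in the frame of tray between -0.1 and 0.1 m and x of dish_3 in the frame of tray between -0.05 and 0.05 m and y of dish_3 in the frame of tray between -0.1 and 0.1 m and x of dish_4 in the frame of tray between -0.05 and 0.05 m and y of dish_4 in the frame of tray between -0.1 and 0.1 m); the robot touches nothing.
It fails at once if a cap is forced onto a jar (more than 45 N between them) (contact force between any of cap_a, cap_b, cap_c, cap_d and jar_1 above 45 N or contact force between any of cap_a, cap_b, cap_c, cap_d and jar_2 above 45 N or contact force between any of cap_a, cap_b, cap_c, cap_d and jar_3 above 45 N or contact force between any of cap_a, cap_b, cap_c, cap_d and jar_4 above 45 N).
It fails at once if a jar is tipped over (angle between any of jar_1, jar_2, jar_3, jar_4's own z axis and vertical above 0.6 rad).
It fails at once if the timer, syringe, marker or hex driver is pushed more than 6 cm from its place (distance of any of timer, syringe, marker, hex_driver from where it was at the start of the episode above 0.06 m).
Of dish_1, dish_2, dish_3, dish_4 only 2 to 3 are there at a start; the rules pass over those that are not, and their reading is None.
At some moment in a run one of cap_a, cap_b, cap_c, cap_d may be knocked a few centimetres aside while the robot is not near it.
Once in a run the grip may slacken for a moment while it holds something.
It also fails if it takes over 210 s, if anything falls off the work surface, if the arm or the gripper's body presses on something with over 40 N, if the wrist force passes 120 N, or if a joint passes its speed limit or range.

## Robot

A 7-joint arm with a two-finger parallel gripper is mounted at the origin on a cart in front of the work surface, level with it; the furniture and walls round the work are solid. World frame = base frame: x ahead of the robot, y to its left, z up, the work surface at z = 0. Lengths are in m, angles in rad, forces in N, time in s.
With the tool pointing down it reaches from about 0.4 to 0.85 m from the base axis. Payload 4.5 kg.
Tool frame: the origin (TCP) lies on the centre line of the jaws, within the pads' length; the fingertips stand r.tips_ahead ahead of it and the grasp point (between the pads) is the TCP (r.tips_ahead is the distance from the TCP to the fingertips, in m); z points along the fingers, y is the direction in which the jaws open and shut (so a half turn about z gives the same grasp; the last joint's range is limited). The gripper opens to 88 mm and grips with 3 to 60 N. Pads are 18 mm wide; open, the fingers measure 123 mm over their backs; the gripper's body (75 mm by 187 mm) begins 45 mm behind the grasp point.
Start: joints at [-1.259, 0.689, -0.195, 1.565, 0.157, 0.902, -0.215], TCP at [0.171, 0.601, 0.258] pointing down, gripper open.
Joint ranges: [-3.01, 3.01], [-0.46, 2.08], [-1.47, 1.51], [0.13, 2.56], [-1, 4.14], [0.04, 2.09], [-2.66, 2.66]. Speed limits (rad/s): [2.57, 2.57, 3.14, 3.14, 3.14, 3.14, 3.14].

## Interface

Orientations are given as a unit quaternion [x, y, z, w].
In Python, from plant import r gives the robot as it stands.
- The arm moves only by the shell command python3 -m inch 'ROWS' [FORCE]. ROWS is JSON, a list of rows, each a list of 5 numbers: the shift along the world's x, y, z in units of 25 mm (1.0 is 25 mm), then the turn about the world's z in units of 6 degrees (1.0 is 6 degrees), then the finger opening in mm, from 0 to 88.1. A call has 1 to 5 rows; each row shifts and turns the commanded pose from where the row before left it; what a row does not reach is not made up. A row lasts 1/10 s, in which the tool goes at most 50 mm and 8.59 degrees, less where a joint would pass 70% of its speed; a pose out of reach is approached as far as the arm can. A call is refused whole if a number of a shift passes 1 or a number of a turn 1, either way. A call with a gripper value outside its range is refused whole. The fingers move at their own pace and stop on an object; FORCE is the grip in N (left out, the last holds). Time passes only in rows, so rows that do not move let the fingers close. It gives the time, the measured TCP pose, the force and the opening at its end, in the units of the state.
- r.get_state(): the state, without advancing time (a new reading comes with each control period).
- r.snapshot(name): name is "side" or "top"; returns a dict with "pixels" (400x640x3 uint8, red, green, blue), "range_z" (400x640 float32, m along the optical axis (not along the pixel's ray), 0 where there is no reading), "K" (3x3 intrinsics, pixels), "position" and "attitude" of the camera in the world. Camera axes: x right, y up, looking along -z (the intrinsics and any distortion apply to the point x, -y, -z); pixel columns grow to the right and rows downward; lengths in m; the calibration is good to about 2 mm. A picture is of the moment at which its call begins.
- r.finish_job(): hands the job in, once; it reports no verdict.
The state is a dict: "clock": time; "q": joint angles; "qd": joint speeds; "joint_torque": joint torques, N m; "tool_pos": TCP position; "eef_rot": TCP orientation; "contact_force": force on the tool from outside, world axes, zero at the start; "moment": the same for the moment, N m; "opening": opening from 0.0 (shut) to 1.0 (fully open).
Only numpy, scipy, OpenCV 4.12 (cv2) and the standard library are available. Lean on these libraries where they do the work, as an engineer would, in place of code of your own. Each camera call takes 0.05 s, during which the arm holds its last target. There are 200 camera calls.

## Working session

There is one attempt and no reset: what is moved stays moved. The work goes in short steps, Python scripts to look and compute and a shell command to move; the robot and the scene stay as the last step left them, time stands still between calls to the robot, and variables do not carry over. Pictures are saved under pics/ and viewed, about 12 in all and at most 16, crops included, and the job is handed in when it is done.

```bash
ls; mkdir -p pics; python3 - <<'E'
from plant import r
import cv2
s=r.get_state();print(s,r.tips_ahead)
for n in("top","side"):
    d=r.snapshot(n);print(n,d['K'].tolist() if hasattr(d['K'],'tolist') else d['K'],d['position'],d['attitude'],[k for k in d])
    cv2.imwrite(f'pics/{n}0.png',d['pixels'][:,:,::-1])
E
```

```text
pics
{'clock': 0.0, 'q': array([-1.25918925,  0.68996784, -0.19447332,  1.56634563,  0.15727607,
        0.902481  , -0.21508396]), 'qd': array([ 0.00034635, -0.00053436, -0.00170926, -0.00049123, -0.00045344,
        0.00028043, -0.00022146]), 'joint_torque': array([ 3.34314418e-04, -5.27560008e+01, -1.26711454e+00, -1.53432155e+01,
       -5.26886329e-02,  6.30713505e-03,  1.65959991e-04]), 'tool_pos': array([0.1713019 , 0.60044802, 0.2569186 ]), 'eef_rot': array([ 1.38430298e-01,  9.90371763e-01, -9.06096593e-04, -5.68068314e-05]), 'contact_force': array([ 0.26521846, -0.74783365, -0.8919269 ]), 'moment': array([-0.02868357, -0.00722824, -0.0084966 ]), 'opening': 0.9974326431784731} 0.019
top [[466.11571333281273, 0.0, 323.5799111444826], [0.0, 466.11571333281273, 204.9963530116013], [0.0, 0.0, 1.0]] [0.43779281 0.03314188 1.24192834] [-0.0266726   0.04777754  0.7095441  -0.70253331] ['pixels', 'range_z', 'K', 'position', 'attitude']
side [[402.07324199681034, 0.0, 314.8898672996827], [0.0, 402.07324199681034, 197.08988996390156], [0.0, 0.0, 1.0]] [0.80769855 0.74608597 0.61905904] [0.06808619 0.46201052 0.87416186 0.13323507] ['pixels', 'range_z', 'K', 'position', 'attitude']
```

View pics/top0.png

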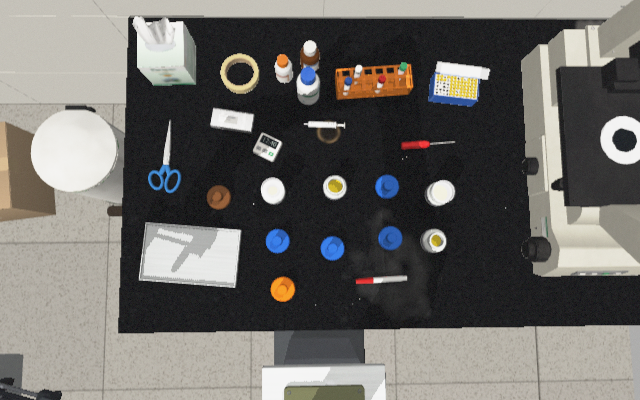

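View pics/side0.png

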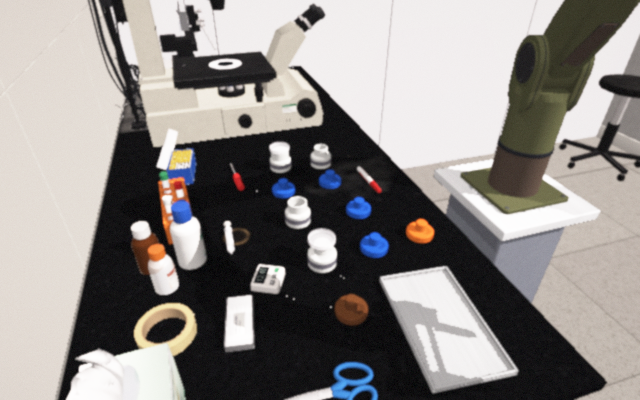

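Top view: the jars are at about (273,190), (335,187), (441,192) and (433,240). The blue caps are at (278,241), (332,248), (387,186) and (390,238). The look-alikes to leave alone are orange at (283,289) and brown at (218,197). The tray is at (190,254). Next I'll measure these and enlarge the jars in both views.

```bash
cat > h.py <<'E'
import numpy as np,cv2
from plant import r
from scipy.spatial.transform import Rotation as R
def snap(n): return r.snapshot(n)
def ray(d,u,v):
    K=d['K'];c=np.array([(u-K[0,2])/K[0,0],-(v-K[1,2])/K[1,1],-1.])
    return np.array(d['position']),R.from_quat(d['attitude']).apply(c)
def onplane(d,u,v,z):
    p,w=ray(d,u,v);return p+w*(z-p[2])/w[2]
def proj(d,P):
    c=R.from_quat(d['attitude']).inv().apply(np.asarray(P)-d['position'])
    K=d['K'];return K[0,0]*c[0]/-c[2]+K[0,2],K[1,1]*-c[1]/-c[2]+K[1,2]
def cloud(d):
    z=d['range_z'];v,u=np.mgrid[:z.shape[0],:z.shape[1]];K=d['K']
    c=np.stack([(u-K[0,2])/K[0,0],-(v-K[1,2])/K[1,1],-np.ones_like(z)],-1)*z[...,None]
    P=R.from_quat(d['attitude']).apply(c.reshape(-1,3))+d['position'];return P.reshape(z.shape+(3,))
def blobs(d,lo,hi,amin=40):
    m=cv2.inRange(cv2.cvtColor(d['pixels'],cv2.COLOR_RGB2HSV),lo,hi)
    m=cv2.morphologyEx(m,cv2.MORPH_OPEN,np.ones((3,3)))
    n,l,s,c=cv2.connectedComponentsWithStats(m)
    return [(l==i,s[i],c[i]) for i in range(1,n) if s[i][4]>amin]
E
python3 - <<'E'
from h import *
d=snap('top');C=cloud(d);s=snap('side');S=cloud(s)
def ell(m,z,d):
    c=max(cv2.findContours(m.astype(np.uint8),cv2.RETR_EXTERNAL,cv2.CHAIN_APPROX_NONE)[0],key=cv2.contourArea)
    (u,v),rr=cv2.minEnclosingCircle(c);return u,v,rr
print('caps')
for m,st,c in blobs(d,(100,120,60),(125,255,255)):
    p=C[m];k=p[p[:,2]>.03];b=p[(p[:,2]<.022)]
    print(c.round(1),st[4],ell(m,0,d),'knob',k.mean(0).round(4) if len(k) else None,'all',p.mean(0).round(4),p[:,2].max().round(4))
print('jars')
for u,v in((273,190),(335,187),(441,192),(433,240)):
    P=C[v-22:v+22,u-22:u+22].reshape(-1,3)
    for lo,hi in((.055,.066),(.066,.085),(.026,.04)):
        q=P[(P[:,2]>lo)&(P[:,2]<hi)]
        if len(q)>5:
            (x,y),rr=cv2.minEnclosingCircle(q[:,:2].astype(np.float32))
            print((u,v),lo,len(q),'circ',round(x,4),round(y,4),'R',round(rr,4),'z',np.median(q[:,2]).round(4))
t=[onplane(d,u,v,.012) for u,v in((145,222),(241,230),(236,288),(139,281))];print('tray',np.round(t,3).tolist(),np.mean(t,0))
a=cv2.resize(d['pixels'][160:265,255:465],None,fx=3.6,fy=3.6,interpolation=2)
b=cv2.resize(s['pixels'][130:280,260:400],None,fx=2,fy=2,interpolation=2)
im=np.zeros((378+300,756,3),np.uint8);im[:a.shape[0],:a.shape[1]]=a;
cv2.imwrite('pics/z1.png',a[:,:,::-1]);cv2.imwrite('pics/z2.png',cv2.resize(s['pixels'][135:285,240:400],None,fx=4,fy=4,interpolation=2)[:,:,::-1])
E
```

```text
caps
[307.5  75.5] 210 (307.73712158203125, 75.56185913085938, 8.736394882202148) knob [0.8668 0.0352 0.1567] all [0.8668 0.0352 0.1567] 1.2419
[446.9  97.1] 408 (452.2314758300781, 90.85262298583984, 25.351030349731445) knob [ 0.8544 -0.3346  0.0552] all [ 0.8561 -0.3405  0.0305] 1.2419
[348.   80.9] 42 (348.0, 81.0, 3.6056511402130127) knob [ 0.8778 -0.068   0.092 ] all [ 0.8778 -0.068   0.092 ] 0.0967
[164.4 178.3] 474 (164.05172729492188, 177.6839141845703, 16.621965408325195) knob [0.4378 0.0331 1.2419] all [0.6427 0.4166 0.0094] 1.2419
[386.5 186.2] 478 (386.5, 186.22727966308594, 12.319031715393066) knob [ 0.6157 -0.1708  0.052 ] all [ 0.6155 -0.1721  0.0203] 1.2419
[389.7 237.7] 484 (389.71185302734375, 237.75424194335938, 12.457808494567871) knob [ 0.4799 -0.176   0.052 ] all [ 0.4789 -0.1769  0.0206] 1.2419
[277.1 240.7] 497 (277.16839599609375, 240.6165771484375, 12.617597579956055) knob [0.4747 0.1155 0.0822] all [0.4741 0.1178 0.025 ] 1.2419
[332.1 247.9] 499 (331.7162170410156, 247.91891479492188, 12.818187713623047) knob [ 0.4549 -0.023   0.0818] all [ 0.454  -0.0248  0.0246] 1.2419
jars
(273, 190) 0.066 418 circ 0.6056 0.1278 R 0.0294 z 0.0732
(273, 190) 0.026 69 circ 0.6028 0.1286 R 0.0306 z 0.0339
(335, 187) 0.055 89 circ 0.6157 -0.0327 R 0.0236 z 0.0594
(335, 187) 0.026 317 circ 0.6149 -0.033 R 0.0315 z 0.0333
(441, 192) 0.055 12 circ 0.5881 -0.2969 R 0.0256 z 0.0635
(441, 192) 0.066 413 circ 0.5964 -0.3074 R 0.0298 z 0.0731
(441, 192) 0.026 86 circ 0.595 -0.3047 R 0.0306 z 0.0336
(433, 240) 0.055 81 circ 0.4718 -0.291 R 0.0209 z 0.0596
(433, 240) 0.026 318 circ 0.4718 -0.2906 R 0.0317 z 0.0339
tray [[0.527, 0.463, 0.012], [0.503, 0.213, 0.012], [0.353, 0.225, 0.012], [0.375, 0.474, 0.012]] [0.4395508  0.34400898 0.012     ]
```

View pics/z1.png

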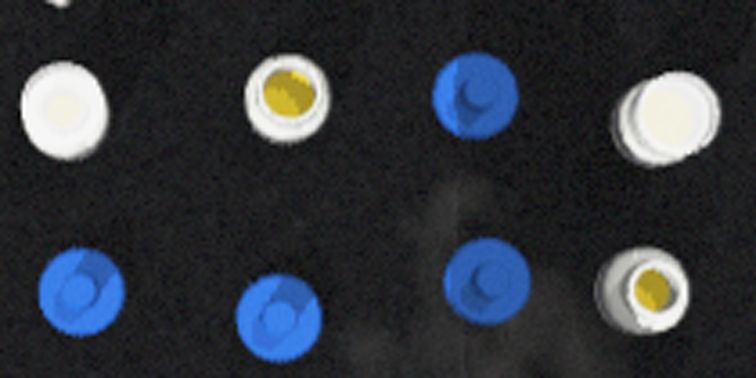

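View pics/z2.png

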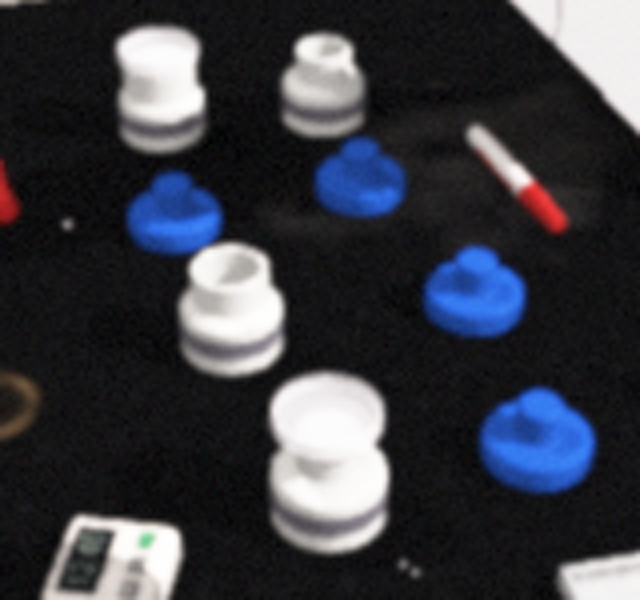

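Two dishes are present, both white discs with tops 73 mm up:
- one on the jar at (273,190), world (0.606, 0.128)
- one on the jar at (441,192), world (0.596, -0.307)

The other two jars are open and show yellow filling. I'll fetch the first dish now.

```bash
cat > go.py <<'E'
import sys
from h import *
s=r.get_state();t=np.array([float(a) for a in sys.argv[1:4]])
y=R.from_quat(s['eef_rot']).apply([0,1,0])
print(s['clock'],'pos',s['tool_pos'].round(4),'jaw',np.degrees(np.arctan2(y[1],y[0])).round(1),'tilt',y[2].round(3),'units',((t-s['tool_pos'])/.025).round(2),'F',s['contact_force'].round(1))
E
for i in 1 2 3 4; do :; done
python3 -m inch '[[0.87,-0.94,0,0,88],[0.87,-0.94,0,0,88],[0.87,-0.94,0,0,88],[0.87,-0.94,0,0,88],[0.87,-0.94,0,0,88]]' 15
python3 -m inch '[[0.87,-0.94,0,0,88],[0.87,-0.94,0,0,88],[0.87,-0.94,0,0,88],[0.87,-0.94,0,0,88],[0.87,-0.94,0,0,88]]'
python3 -m inch '[[0.87,-0.94,0,0,88],[0.87,-0.94,0,0,88],[0.87,-0.94,0,0,88],[0.87,-0.94,0,0,88],[0.87,-0.94,0,0,88]]'
python3 go.py 0.606 0.128 0.082
```

```text
clock: 0.7
tool_pos: [0.2809, 0.4824, 0.2576]
eef_rot: [0.138, 0.99, -0.0, 0.0]
contact_force: [0.8, 0.2, 0.2]
opening: 0.996
clock: 1.2
tool_pos: [0.3896, 0.365, 0.2577]
eef_rot: [0.138, 0.99, -0.0, -0.0]
contact_force: [0.5, -0.4, -0.0]
opening: 1.002
clock: 1.7
tool_pos: [0.4984, 0.2475, 0.2577]
eef_rot: [0.138, 0.99, 0.0, -0.0]
contact_force: [0.9, -0.2, -0.2]
opening: 0.999
1.7 pos [0.4984 0.2475 0.2577] jaw 74.1 tilt 0.0 units [ 4.31 -4.78 -7.03] F [ 0.9 -0.2 -0.2]
```

```bash

python3 -m inch '[[0.86,-0.95,0,0.3,88],[0.86,-0.95,0,0.3,88],[0.86,-0.96,0,0.3,88],[0.86,-0.96,0,0.4,88],[0.87,-0.96,0,0.4,88]]' >/dev/null
python3 -m inch '[[0,0,-1,0,88],[0,0,-1,0,88],[0,0,-1,0,88],[0,0,-1,0,88],[0,0,-1,0,88]]' >/dev/null
python3 go.py 0.606 0.128 0.082; python3 - <<'E'
from h import *
d=snap('side');cv2.imwrite('pics/s1.png',cv2.resize(d['pixels'][100:300,180:440],None,fx=3,fy=3)[:,:,::-1])
E
```

```text
2.7 pos [0.6053 0.1289 0.1316] jaw 84.3 tilt 0.0 units [ 0.03 -0.04 -1.99] F [0.3 0.4 0.5]
```

View pics/s1.png

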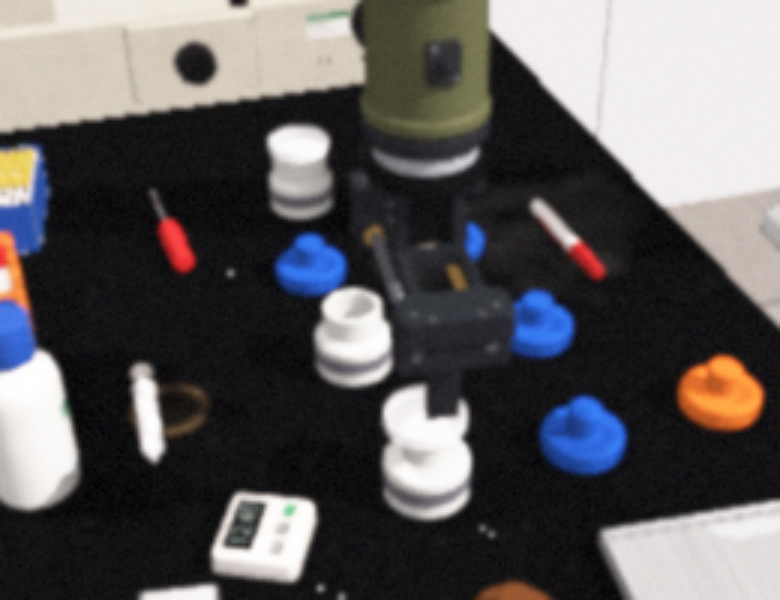

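The gripper stands centred above the dish, with one finger in front of it at (440,395) in the crop. I'll descend and grip.

```bash

python3 -m inch '[[0,0,-0.7,0,88],[0,0,-0.7,0,88],[0,0,-0.57,0,88],[0,0,0,0,88],[0,0,0,0,60]]' 10
python3 -m inch '[[0,0,0,0,50],[0,0,0,0,50],[0,0,0,0,50],[0,0,0,0,50],[0,0,0,0,50]]'
python3 -m inch '[[0,0,0.2,0,50],[0,0,0.4,0,50],[0,0,0.8,0,50],[0,0,0.8,0,50],[0,0,0.8,0,50]]'
python3 go.py 0.444 0.394 0.13
```

```text
clock: 3.25
tool_pos: [0.6056, 0.1291, 0.0838]
eef_rot: [0.05, 0.999, 0.0, 0.0]
contact_force: [-0.4, -0.5, 0.4]
opening: 0.931
clock: 3.75
tool_pos: [0.6058, 0.1291, 0.0841]
eef_rot: [0.05, 0.999, 0.0, 0.0]
contact_force: [-1.1, -0.7, 4.3]
opening: 0.652
clock: 4.25
tool_pos: [0.6053, 0.1291, 0.1598]
eef_rot: [0.05, 0.999, 0.0, -0.0]
contact_force: [-0.7, 1.1, -2.0]
opening: 0.654
4.25 pos [0.6053 0.1291 0.1598] jaw 84.3 tilt 0.0 units [-6.45 10.6  -1.19] F [-0.7  1.1 -2. ]
```

```bash

python3 -m inch '[[-0.59,0.96,0,0,50],[-0.59,0.96,0,0,50],[-0.59,0.96,0,0,50],[-0.59,0.96,0,0,50],[-0.59,0.96,0,0,50]]' 18 >/dev/null
python3 -m inch '[[-0.59,0.96,0,0,50],[-0.58,0.96,0,0,50],[-0.58,0.96,0,0,50],[-0.58,0.96,0,0,50],[-0.58,0.96,0,0,50]]' >/dev/null
python3 -m inch '[[-0.58,0.96,0,0,50],[0,0,-0.9,0,50],[0,0,-0.9,0,50],[0,0,-0.9,0,50],[0,0,-0.9,0,50]]'
python3 go.py 0.444 0.394 0.030
```

```text
clock: 5.75
tool_pos: [0.4444, 0.3934, 0.0683]
eef_rot: [0.05, 0.999, 0.0, 0.0]
contact_force: [0.0, -0.5, -0.0]
opening: 0.651
5.75 pos [0.4444 0.3934 0.0683] jaw 84.3 tilt 0.001 units [-0.02  0.02 -1.53] F [ 0.  -0.5 -0. ]
```

```bash

python3 -m inch '[[0,0,-0.5,0,50],[0,0,-0.5,0,50],[0,0,-0.4,0,50],[0,0,-0.1,0,50],[0,0,-0.05,0,50]]'
python3 -m inch '[[0,0,0,0,74],[0,0,0,0,74],[0,0,0,0,74],[0,0,0,0,74],[0,0,0,0,74]]'
python3 -m inch '[[0,0,0.5,0,74],[0,0,1,0,74],[0,0,1,0,88],[0,0,1,0,88],[0,0,1,0,88]]'
python3 -m inch '[[0,0,1,0,88],[0.25,-1,0.6,0,88],[0.25,-1,0.3,0,88],[0.25,-1,0,0,88],[0.25,-1,0,0,88]]'
python3 go.py 0.5964 -0.3074 0.2
python3 - <<'E'
from h import *
d=snap('top');C=cloud(d)
for (u,v,n) in((273,190,'A'),(335,187,'B'),(433,240,'C')):
    P=C[v-22:v+22,u-22:u+22].reshape(-1,3)
    for lo,hi in((.055,.066),(.066,.085),(.026,.04)):
        q=P[(P[:,2]>lo)&(P[:,2]<hi)]
        if len(q)>5:
            (x,y),rr=cv2.minEnclosingCircle(q[:,:2].astype(np.float32));print(n,lo,len(q),round(x,4),round(y,4),'R',round(rr,4))
cv2.imwrite('pics/t1.png',cv2.resize(d['pixels'][160:300,130:350],None,fx=3.6,fy=3.6)[:,:,::-1])
E
```

```text
clock: 6.25
tool_pos: [0.4445, 0.3932, 0.0299]
eef_rot: [0.05, 0.999, 0.0, 0.0]
contact_force: [-0.4, -0.6, 0.4]
opening: 0.651
clock: 6.75
tool_pos: [0.4445, 0.3931, 0.03]
eef_rot: [0.05, 0.999, 0.0, 0.0]
contact_force: [0.3, -1.6, 0.3]
opening: 0.844
clock: 7.25
tool_pos: [0.4444, 0.393, 0.1442]
eef_rot: [0.05, 0.999, 0.0, 0.0]
contact_force: [0.5, -0.0, 0.2]
opening: 0.995
clock: 7.75
tool_pos: [0.4697, 0.2921, 0.1911]
eef_rot: [0.05, 0.999, 0.0, 0.001]
contact_force: [0.3, -0.2, -0.7]
opening: 0.998
7.75 pos [0.4697 0.2921 0.1911] jaw 84.3 tilt 0.001 units [  5.07 -23.98   0.36] F [ 0.3 -0.2 -0.7]
A 0.055 61 0.6044 0.1291 R 0.0175
A 0.026 345 0.6043 0.1286 R 0.0314
B 0.055 90 0.6154 -0.0329 R 0.0236
B 0.026 308 0.6152 -0.0328 R 0.0312
C 0.055 81 0.4717 -0.291 R 0.0205
C 0.026 314 0.4718 -0.2909 R 0.0317
```

View pics/t1.png

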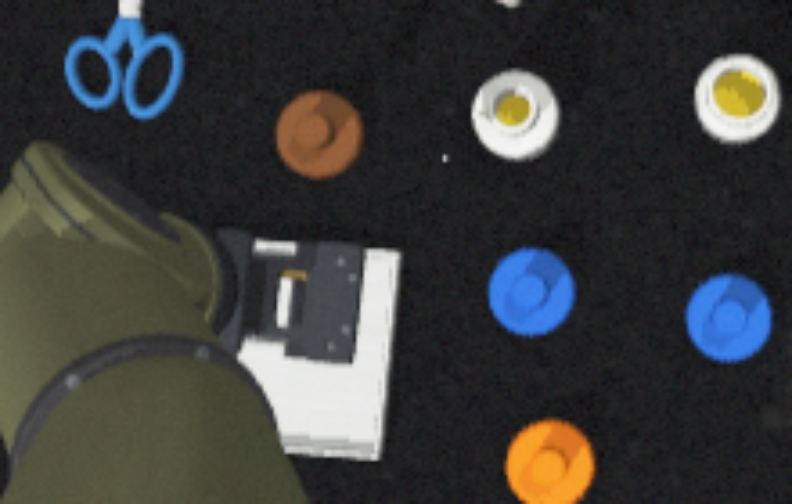

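The first dish is in the tray, hidden by the arm in this view. Jar A at crop (515,115) is now open, and its rim measures 35 mm. B is 47 and C is 41, so D must be 53. Next is the second dish.

```bash

python3 -m inch '[[0.21,-1,0,0,88],[0.21,-1,0,0,88],[0.21,-1,0,0,88],[0.21,-1,0,0,88],[0.21,-1,0,0,88]]' >/dev/null
python3 -m inch '[[0.21,-1,0,0,88],[0.21,-1,0,0,88],[0.21,-1,0,0,88],[0.21,-1,0,0,88],[0.21,-1,0,0,88]]' >/dev/null
python3 -m inch '[[0.21,-1,0,0,88],[0.21,-1,0,0,88],[0.21,-1,0,0,88],[0.21,-1,0,0,88],[0.21,-1,0,0,88]]' >/dev/null
python3 -m inch '[[0.21,-1,0,0,88],[0.21,-1,0,0,88],[0.21,-1,0,0,88],[0.21,-1,0,0,88],[0.21,-1,0,0,88]]' >/dev/null
python3 -m inch '[[0.21,-1,0,0,88],[0.21,-1,0,0,88],[0.21,-1,0,0,88],[0.21,-0.9,0,0,88],[0,0,0,0,88]]' >/dev/null
python3 go.py 0.5964 -0.3074 0.084
```

```text
10.3 pos [ 0.5949 -0.3089  0.1902] jaw 84.0 tilt -0.003 units [ 0.06  0.06 -4.25] F [-0.5  0.  -0.1]
```

```bash

python3 -m inch '[[0.06,0.06,-0.9,0,88],[0,0,-0.9,0,88],[0,0,-0.9,0,88],[0,0,-0.8,0,88],[0,0,-0.75,0,88]]' 10
python3 -m inch '[[0,0,0,0,50],[0,0,0,0,50],[0,0,0,0,50],[0,0,0,0,50],[0,0,0,0,50]]'
python3 -m inch '[[0,0,0,0,50],[0,0,0.2,0,50],[0,0,0.8,0,50],[0,0,1,0,50],[0,0,1,0,50]]' 18
python3 go.py 0.4347 0.2942 0.16
```

```text
clock: 10.8
tool_pos: [0.5968, -0.301, 0.0832]
eef_rot: [0.049, 0.999, 0.001, -0.0]
contact_force: [-0.2, 1.1, 0.8]
opening: 0.997
clock: 11.3
tool_pos: [0.5976, -0.3031, 0.0848]
eef_rot: [0.05, 0.999, -0.0, 0.001]
contact_force: [-0.3, 0.1, 4.2]
opening: 0.652
clock: 11.8
tool_pos: [0.5964, -0.3028, 0.1591]
eef_rot: [0.05, 0.999, 0.0, -0.001]
contact_force: [0.4, 0.7, 0.3]
opening: 0.65
11.8 pos [ 0.5964 -0.3028  0.1591] jaw 84.3 tilt 0.0 units [-6.47 23.88  0.04] F [0.4 0.7 0.3]
```

```bash

python3 -m inch '[[-0.27,0.99,0,0,50],[-0.27,0.99,0,0,50],[-0.27,0.99,0,0,50],[-0.27,0.99,0,0,50],[-0.27,0.99,0,0,50]]' >/dev/null
python3 -m inch '[[-0.27,0.99,0,0,50],[-0.27,0.99,0,0,50],[-0.27,0.99,0,0,50],[-0.27,0.99,0,0,50],[-0.27,0.99,0,0,50]]' >/dev/null
python3 -m inch '[[-0.27,0.99,0,0,50],[-0.27,0.99,0,0,50],[-0.27,0.99,0,0,50],[-0.27,0.99,0,0,50],[-0.27,0.99,0,0,50]]' >/dev/null
python3 -m inch '[[-0.27,0.99,0,0,50],[-0.27,0.99,0,0,50],[-0.27,0.99,0,0,50],[-0.27,0.99,0,0,50],[-0.27,0.99,0,0,50]]' >/dev/null
python3 -m inch '[[-0.27,0.99,0,0,50],[-0.27,0.99,0,0,50],[-0.27,0.99,0,0,50],[-0.27,0.99,0,0,50],[0,0,0,0,50]]'
python3 go.py 0.4347 0.2942 0.030
```

```text
clock: 14.3
tool_pos: [0.4335, 0.2959, 0.1589]
eef_rot: [0.047, 0.999, 0.002, -0.0]
contact_force: [-0.1, 0.3, -1.0]
opening: 0.644
14.3 pos [0.4335 0.2959 0.1589] jaw 84.6 tilt 0.004 units [ 0.05 -0.07 -5.16] F [-0.1  0.3 -1. ]
```

```bash

python3 -m inch '[[0.05,-0.05,-0.95,0,50],[0,0,-0.95,0,50],[0,0,-0.95,0,50],[0,0,-0.95,0,50],[0,0,-0.9,0,50]]'
python3 -m inch '[[0,0,-0.3,0,50],[0,0,-0.1,0,50],[0,0,0,0,50],[0,0,0,0,50],[0,0,0,0,50]]'
python3 -m inch '[[0,0,0,0,74],[0,0,0,0,74],[0,0,0,0,74],[0,0,0,0,74],[0,0,0.3,0,74]]'
python3 -m inch '[[0,0,0.5,0,74],[0,0,1,0,74],[0,0,1,0,74],[0,0,1,0,74],[0,0,1,0,60]]' >/dev/null
python3 -m inch '[[0.7,0.7,0.2,0,60],[1,0.7,0.2,0,60],[1,0.7,0,0,60],[1,0.7,0,0,60],[1,0.7,0,0,60]]' >/dev/null
python3 -m inch '[[1,0,0,0,60],[0,0,0,0,60],[0,0,0,0,60],[0,0,0,0,60],[0,0,0,0,60]]'
cat > look.py <<'E'
from h import *
def circ(P,lo,hi):
    q=P[(P[:,2]>lo)&(P[:,2]<hi)]
    if len(q)<12:return None
    c=np.median(q[:,:2],0)
    q=q[np.hypot(*(q[:,:2]-c).T)<.036]
    (x,y),rr=cv2.minEnclosingCircle(q[:,:2].astype(np.float32));return round(x,4),round(y,4),'R',round(rr,4),len(q),'z',np.median(q[:,2]).round(4)
def caps(d,C):
    out=[]
    for m,st,c in blobs(d,(100,120,60),(125,255,255),100):
        if not(150<c[1]<300 and 180<c[0]<520):continue
        P=C[m];out.append(c);print('cap',c.round(0),'skirt',circ(P,.008,.025),'knob',circ(P,.03,.05),'on jar: skirt',circ(P,.055,.08),'knob',circ(P,.082,.105))
def jars(C):
    for n,(x,y) in dict(A=(.6044,.129),B=(.6155,-.0328),C=(.4718,-.291),D=(.596,-.304)).items():
        P=C[np.hypot(C[...,0]-x,C[...,1]-y)<.045]
        print(n,'rim',circ(P,.055,.066),'body',circ(P,.027,.04))
if __name__=='__main__':
    d=snap('top');C=cloud(d);caps(d,C);jars(C)
E
python3 look.py
python3 - <<'E'
from h import *
d=snap('top');C=cloud(d)
P=C[215:295,135:245].reshape(-1,3);print(np.median(P[(P[:,2]>.012)&(P[:,2]<.03)],0))
cv2.imwrite('pics/t2.png',cv2.resize(d['pixels'][160:300,130:350],None,fx=3.6,fy=3.6)[:,:,::-1])
E
```

```text
clock: 14.8
tool_pos: [0.4366, 0.2886, 0.0402]
eef_rot: [0.05, 0.999, -0.0, 0.0]
contact_force: [-0.4, -0.3, -0.2]
opening: 0.648
clock: 15.3
tool_pos: [0.4367, 0.2901, 0.0319]
eef_rot: [0.05, 0.999, 0.001, 0.001]
contact_force: [-0.0, -0.3, -0.8]
opening: 0.646
clock: 15.8
tool_pos: [0.4357, 0.2895, 0.0381]
eef_rot: [0.05, 0.999, -0.001, -0.001]
contact_force: [-0.6, 0.3, 0.7]
opening: 0.84
clock: 17.3
tool_pos: [0.5772, 0.3774, 0.1613]
eef_rot: [0.049, 0.999, -0.0, -0.001]
contact_force: [-0.2, -0.7, -0.8]
opening: 0.68
cap [386. 186.] skirt (0.6184, -0.1738, 'R', 0.0323, 346, 'z', np.float64(0.0156)) knob (0.6173, -0.1736, 'R', 0.0135, 81, 'z', np.float64(0.0377)) on jar: skirt None knob None
cap [390. 238.] skirt (0.4806, -0.1785, 'R', 0.0319, 355, 'z', np.float64(0.0154)) knob (0.4806, -0.1794, 'R', 0.0129, 80, 'z', np.float64(0.0371)) on jar: skirt None knob None
cap [277. 241.] skirt (0.476, 0.1189, 'R', 0.0317, 367, 'z', np.float64(0.0156)) knob (0.4763, 0.1189, 'R', 0.0129, 81, 'z', np.float64(0.0375)) on jar: skirt None knob None
cap [332. 248.] skirt (0.4557, -0.025, 'R', 0.0314, 361, 'z', np.float64(0.0154)) knob (0.4555, -0.025, 'R', 0.0128, 80, 'z', np.float64(0.0376)) on jar: skirt None knob None
A rim (0.605, 0.1291, 'R', 0.0176, 64, 'z', np.float64(0.0594)) body (0.6048, 0.1287, 'R', 0.0312, 343, 'z', np.float64(0.0343))
B rim (0.6157, -0.0328, 'R', 0.0233, 93, 'z', np.float64(0.0595)) body (0.6153, -0.0331, 'R', 0.0314, 304, 'z', np.float64(0.033))
C rim (0.472, -0.2911, 'R', 0.0209, 81, 'z', np.float64(0.0592)) body (0.4728, -0.2911, 'R', 0.0315, 303, 'z', np.float64(0.0339))
D rim (0.5951, -0.3072, 'R', 0.027, 103, 'z', np.float64(0.0594)) body (0.5962, -0.3064, 'R', 0.0313, 287, 'z', np.float64(0.0326))
[0.4374212  0.29010452 0.01651038]
```

View pics/t2.png

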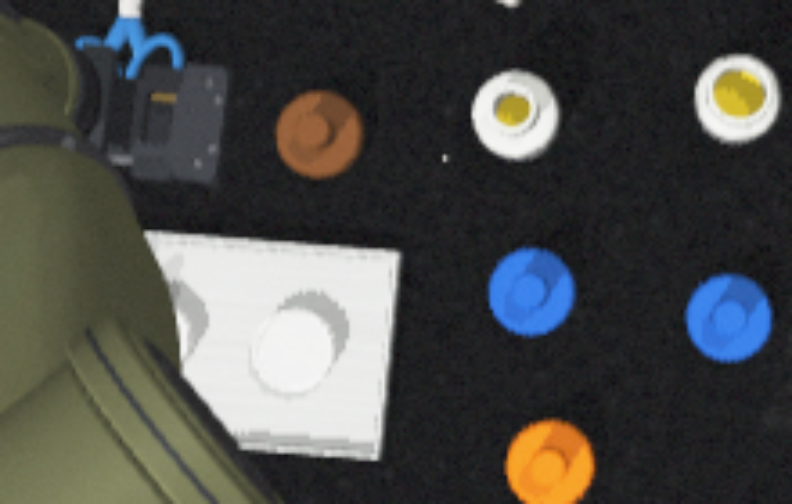

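Both dishes lie flat in the tray, at crop (293,350) and, partly hidden, (185,330). The candidates are four blue caps in the top view: (277,241), (332,248), (390,238) and (386,186). Their skirts and knobs measure right (R 31.5 and 13 mm, heights 15.6 and 37.6 mm). The orange and brown look-alikes are excluded. This crop confirms two of the blue ones. I'll start with cap P at (277,241).

```bash

python3 -m inch '[[-0.4,-1,0,0,60],[-0.4,-1,0,0,60],[-0.4,-1,0,0,60],[-0.4,-1,0,0,60],[-0.4,-1,0,0,60]]' >/dev/null
python3 -m inch '[[-0.4,-1,0,0,60],[-0.4,-1,0,0,60],[-0.4,-1,0,0,60],[-0.4,-1,0,0,60],[-0.4,-1,0,0,60]]' >/dev/null
python3 -m inch '[[0,-0.33,-0.7,0,60],[0,0,-0.9,0,60],[0,0,-0.9,0,60],[0,0,0,0,60],[0,0,0,0,60]]' >/dev/null
python3 go.py .476 .119 .040
```

```text
18.9 pos [0.4784 0.1193 0.0988] jaw 84.3 tilt -0.0 units [-0.1  -0.01 -2.35] F [ 0.5 -0.3 -0.3]
```

```bash

python3 -m inch '[[-0.09,0,-0.7,0,60],[0,0,-0.7,0,60],[0,0,-0.7,0,60],[0,0,-0.25,0,60],[0,0,0,0,60]]'
python3 -m inch '[[0,0,0,0,20],[0,0,0,0,20],[0,0,0,0,20],[0,0,0,0,20],[0,0,0,0,20]]' 25
python3 -m inch '[[0,0,0,0,20],[0,0,0,0,20],[0,0,0.4,0,20],[0,0,0.8,0,20],[0,0,0.8,0,20]]'
python3 go.py .605 .129 .12
```

```text
clock: 19.4
tool_pos: [0.4765, 0.1193, 0.04]
eef_rot: [0.05, 0.999, 0.0, 0.0]
contact_force: [-0.1, 0.4, 0.6]
opening: 0.681
clock: 19.9
tool_pos: [0.4765, 0.1191, 0.0401]
eef_rot: [0.05, 0.999, 0.0, 0.0]
contact_force: [-1.0, -0.1, 3.0]
opening: 0.288
clock: 20.4
tool_pos: [0.4759, 0.1189, 0.0904]
eef_rot: [0.05, 0.999, -0.0, -0.001]
contact_force: [0.8, 0.1, -0.7]
opening: 0.288
20.4 pos [0.4759 0.1189 0.0904] jaw 84.3 tilt -0.001 units [5.16 0.4  1.19] F [ 0.8  0.1 -0.7]
```

```bash

python3 -m inch '[[0.5,0.05,0.8,0,20],[0.9,0.07,0.4,0,20],[0.9,0.07,0,0,20],[0.9,0.07,0,0,20],[0.9,0.07,0,0,20]]' >/dev/null
python3 -m inch '[[0.8,0.07,0,0,20],[0.26,0,0,0,20],[0,0,0,0,20],[0,0,0,0,20],[0,0,-0.4,0,20]]'
python3 go.py .605 .129 .101
python3 - <<'E'
from look import *
d=snap('top');C=cloud(d);caps(d,C)
E
```

```text
clock: 21.4
tool_pos: [0.605, 0.1293, 0.1105]
eef_rot: [0.05, 0.999, 0.0, 0.0]
contact_force: [0.5, 0.5, -1.0]
opening: 0.289
21.4 pos [0.605  0.1293 0.1105] jaw 84.3 tilt 0.001 units [-0.   -0.01 -0.38] F [ 0.5  0.5 -1. ]
cap [387. 186.] skirt (0.618, -0.1737, 'R', 0.0322, 347, 'z', np.float64(0.0156)) knob (0.6178, -0.1735, 'R', 0.0135, 80, 'z', np.float64(0.0378)) on jar: skirt None knob None
cap [390. 238.] skirt (0.4805, -0.1786, 'R', 0.0319, 361, 'z', np.float64(0.0155)) knob (0.4803, -0.179, 'R', 0.0133, 80, 'z', np.float64(0.0372)) on jar: skirt None knob None
```

```bash

python3 -m inch '[[0,0,-0.1,0,20],[0,0,-0.1,0,20],[0,0,-0.08,0,20],[0,0,-0.04,0,20],[0,0,-0.04,0,20]]' | grep -E 'tool|force|open'
python3 -m inch '[[0,0,-0.04,0,20],[0,0,-0.04,0,20]]' | grep -E 'tool|force|open'
python3 -m inch '[[0,0,-0.04,0,20],[0,0,0,0,20]]' | grep -E 'tool|force|open'
```

```text
tool_pos: [0.6054, 0.1291, 0.1007]
contact_force: [-0.3, -0.4, -0.0]
opening: 0.287
tool_pos: [0.6054, 0.1291, 0.0988]
contact_force: [-0.7, -0.3, 1.9]
opening: 0.284
tool_pos: [0.6054, 0.129, 0.0985]
contact_force: [-1.8, -0.5, 5.7]
opening: 0.283
```

```bash

python3 -m inch '[[0.05,0,-0.04,0,20],[0,0.05,0,0,20],[-0.05,0,0,0,20]]' | grep -E 'tool|force'
python3 -m inch '[[-0.05,0,0,0,20],[0,-0.05,0,0,20],[0,-0.05,0,0,20]]' | grep -E 'tool|force'
python3 -m inch '[[0.05,0,0,0,20],[0.05,0,0,0,20],[-0.05,0.05,0,0,20]]' | grep -E 'tool|force'
```

```text
tool_pos: [0.6054, 0.1292, 0.0983]
contact_force: [-1.9, -2.6, 10.1]
tool_pos: [0.6052, 0.1288, 0.0984]
contact_force: [-2.4, 2.2, 8.8]
tool_pos: [0.6054, 0.1291, 0.0983]
contact_force: [-2.2, -1.8, 10.4]
```

Cap P stops at the rim of A (35 mm), even with small searching. On to B.

```bash

python3 -m inch '[[0,0,0.5,0,20],[0,0,0.5,0,20],[0.06,-0.93,0,0,20],[0.06,-0.93,0,0,20],[0.06,-0.93,0,0,20]]' | grep -E 'tool|force'
python3 -m inch '[[0.06,-0.93,0,0,20],[0.06,-0.93,0,0,20],[0.06,-0.93,0,0,20],[0.04,-0.9,0,0,20],[0,0,0,0,20]]' | grep -E 'tool|force'
python3 go.py .6155 -.0329 .101
python3 - <<'E'
from look import *
d=snap('top');C=cloud(d);jars(C);caps(d,C)
P=C[np.hypot(C[...,0]-.6155,C[...,1]+.0329)<.06];print(circ(P,.08,.1))
E
```

```text
tool_pos: [0.6105, 0.0586, 0.1228]
contact_force: [0.4, 0.0, -0.1]
tool_pos: [0.6157, -0.0382, 0.1223]
contact_force: [0.3, -1.0, 0.0]
24.25 pos [ 0.6157 -0.0382  0.1223] jaw 83.9 tilt -0.004 units [-0.01  0.21 -0.85] F [ 0.3 -1.   0. ]
A rim (0.6046, 0.1293, 'R', 0.0175, 60, 'z', np.float64(0.0594)) body (0.6041, 0.129, 'R', 0.0314, 348, 'z', np.float64(0.0348))
B rim None body (0.5976, -0.0277, 'R', 0.0238, 52, 'z', np.float64(0.0339))
C rim None body None
D rim (0.596, -0.3069, 'R', 0.0268, 102, 'z', np.float64(0.0595)) body (0.5958, -0.3062, 'R', 0.0314, 280, 'z', np.float64(0.0327))
cap [332. 248.] skirt (0.4558, -0.025, 'R', 0.0316, 359, 'z', np.float64(0.0156)) knob (0.4554, -0.0252, 'R', 0.0128, 80, 'z', np.float64(0.0375)) on jar: skirt None knob None
(0.5923, -0.0331, 'R', 0.0203, 68, 'z', np.float64(0.0969))
```

```bash

python3 -m inch '[[0,0,-0.4,0,20],[0,0,-0.3,0,20],[0,0,0,0,20]]' | grep -E 'tool|force'
python3 go.py .6155 -.0329 .101
```

```text
tool_pos: [0.6143, -0.0312, 0.1027]
contact_force: [0.0, 0.5, -0.6]
24.6 pos [ 0.6143 -0.0312  0.1027] jaw 84.4 tilt 0.001 units [ 0.05 -0.07 -0.07] F [ 0.   0.5 -0.6]
```

```bash

python3 -m inch '[[0,0,0,0,20],[0,0,0,0,20],[0,0,0,0,20]]' | grep -E 'tool|force'
python3 go.py .6155 -.0329 .101
```

```text
tool_pos: [0.6156, -0.0327, 0.1044]
contact_force: [0.4, 0.6, -0.8]
24.9 pos [ 0.6156 -0.0327  0.1044] jaw 84.3 tilt 0.0 units [-0.   -0.01 -0.14] F [ 0.4  0.6 -0.8]
```

```bash

python3 -m inch '[[0,0,-0.08,0,20],[0,0,-0.06,0,20],[0,0,-0.04,0,20]]' | grep -E 'tool|force'
python3 -m inch '[[0,0,-0.04,0,20],[0,0,-0.04,0,20],[0,0,0,0,20]]' | grep -E 'tool|force|open'
python3 -m inch '[[0.05,0,-0.04,0,20],[0,0.05,0,0,20],[-0.05,0,0,0,20]]' | grep -E 'tool|force'
python3 -m inch '[[-0.05,0,0,0,20],[0,-0.05,0,0,20],[0,-0.05,0,0,20]]' | grep -E 'tool|force'
python3 -m inch '[[0.05,0,0,0,20],[0.05,0,0,0,20],[-0.05,0.05,0,0,20]]' | grep -E 'tool|force'
```

```text
tool_pos: [0.6152, -0.033, 0.0999]
contact_force: [-2.9, 0.8, 8.0]
tool_pos: [0.6154, -0.0329, 0.0995]
contact_force: [-3.4, 0.3, 12.8]
opening: 0.285
tool_pos: [0.6159, -0.0325, 0.099]
contact_force: [-3.5, -1.2, 13.5]
tool_pos: [0.615, -0.0333, 0.0987]
contact_force: [-3.3, 1.1, 12.6]
tool_pos: [0.6159, -0.0328, 0.0989]
contact_force: [-3.9, -0.4, 13.6]
```

Not B either. Next is D (53 mm).

```bash

python3 -m inch '[[0,0,0.5,0,20],[0,0,0.5,0,20],[-0.07,-0.9,0,0,20],[-0.07,-0.9,0,0,20],[-0.07,-0.9,0,0,20]]' | grep -E 'tool|force'
python3 -m inch '[[-0.07,-0.9,0,0,20],[-0.07,-0.9,0,0,20],[-0.07,-0.9,0,0,20],[-0.07,-0.9,0,0,20],[-0.07,-0.9,0,0,20]]' | grep -E 'tool|force'
python3 -m inch '[[-0.07,-0.9,0,0,20],[-0.07,-0.9,0,0,20],[-0.07,-0.9,0,0,20],[-0.05,-0.7,0,0,20],[0,-0.35,0,0,20]]' | grep -E 'tool|force'
python3 -m inch '[[0,0,0,0,20],[0,0,0,0,20],[0,0,-0.3,0,20],[0,0,-0.3,0,20],[0,0,0,0,20]]' | grep -E 'tool|force'
python3 -m inch '[[0,0,0,0,20],[0,0,0,0,20],[0,0,0,0,20]]' | grep -E 'open|force'
python3 go.py .5958 -.3068 .101
```

```text
tool_pos: [0.6106, -0.1013, 0.1226]
contact_force: [0.3, 0.4, -0.3]
tool_pos: [0.6016, -0.2142, 0.1225]
contact_force: [0.1, 0.1, -0.8]
tool_pos: [0.5944, -0.3094, 0.1221]
contact_force: [0.4, -0.4, 0.1]
tool_pos: [0.594, -0.3054, 0.1051]
contact_force: [0.0, -1.0, -0.7]
contact_force: [-0.2, -0.4, -0.4]
opening: 0.29
28.7 pos [ 0.5951 -0.3067  0.107 ] jaw 84.3 tilt -0.0 units [ 0.03 -0.   -0.24] F [-0.2 -0.4 -0.4]
```

```bash

python3 -m inch '[[0.03,0,-0.12,0,20],[0,0,-0.1,0,20],[0,0,-0.04,0,20],[0,0,-0.04,0,20]]' | grep -E 'tool|force'
python3 -m inch '[[0,0,-0.04,0,20],[0,0,-0.02,0,20],[0,0,0,0,20]]' | grep -E 'tool|force|open'
python3 -m inch '[[0.05,0,-0.04,0,20],[0,0.05,0,0,20],[-0.05,0,0,0,20]]' | grep -E 'tool|force'
python3 -m inch '[[-0.05,0,0,0,20],[0,-0.05,0,0,20],[0,-0.05,0,0,20]]' | grep -E 'tool|force'
python3 -m inch '[[0.05,0,0,0,20],[0.05,0,0,0,20],[-0.05,0.05,0,0,20]]' | grep -E 'tool|force'
```

```text
tool_pos: [0.5959, -0.3067, 0.1]
contact_force: [-3.3, 0.7, 10.6]
tool_pos: [0.596, -0.3067, 0.1]
contact_force: [-3.1, 1.1, 13.4]
opening: 0.285
tool_pos: [0.5959, -0.3067, 0.0999]
contact_force: [-2.4, 0.7, 16.7]
tool_pos: [0.5959, -0.3069, 0.0999]
contact_force: [-3.0, 4.5, 18.0]
tool_pos: [0.596, -0.3067, 0.0999]
contact_force: [-3.7, 0.6, 16.5]
```

Not D. C (41 mm) remains.

```bash

python3 -m inch '[[0,0,0.5,0,20],[0,0,0.5,0,20],[-0.83,0.1,0,0,20],[-0.83,0.1,0,0,20],[-0.83,0.1,0,0,20]]' | grep -E 'tool|force'
python3 -m inch '[[-0.83,0.1,0,0,20],[-0.83,0.1,0,0,20],[-0.6,0.1,0,0,20],[-0.2,0.05,0,0,20],[0,0,0,0,20]]' | grep -E 'tool|force'
python3 -m inch '[[0,0,0,0,20],[0,0,-0.3,0,20],[0,0,-0.3,0,20],[0,0,0,0,20],[0,0,0,0,20]]' | grep -E 'tool|force'
python3 -m inch '[[0,0,0,0,20],[0,0,0,0,20],[0,0,0,0,20]]' | grep -E 'open|force'
python3 go.py .4722 -.291 .101
```

```text
tool_pos: [0.533, -0.2993, 0.1223]
contact_force: [-0.3, 0.1, -1.4]
tool_pos: [0.4719, -0.2906, 0.1221]
contact_force: [0.5, -0.6, -0.6]
tool_pos: [0.4718, -0.2902, 0.1062]
contact_force: [0.3, -0.3, 0.3]
contact_force: [-0.4, -0.2, -0.1]
opening: 0.282
32.1 pos [ 0.472  -0.2905  0.1069] jaw 84.3 tilt -0.0 units [ 0.01 -0.02 -0.24] F [-0.4 -0.2 -0.1]
```

```bash

python3 -m inch '[[0,-0.02,-0.12,0,20],[0,0,-0.1,0,20],[0,0,-0.04,0,20],[0,0,-0.04,0,20]]' | grep -E 'tool|force'
python3 -m inch '[[0,0,-0.04,0,20],[0,0,-0.02,0,20],[0,0,0,0,20]]' | grep -E 'tool|force|open'
python3 -m inch '[[0.05,0,0,0,20],[0,0.05,0,0,20],[-0.05,0,0,0,20]]' | grep -E 'tool|force'
python3 -m inch '[[-0.05,0,0,0,20],[0,-0.05,0,0,20],[0,-0.05,0,0,20]]' | grep -E 'tool|force'
python3 -m inch '[[0.05,0,0,0,20],[0.05,0,0,0,20],[-0.05,0.05,0,0,20]]' | grep -E 'tool|force'
```

```text
tool_pos: [0.4718, -0.2909, 0.099]
contact_force: [-0.6, 0.5, -0.9]
tool_pos: [0.4719, -0.2909, 0.0977]
contact_force: [-0.4, 0.1, 0.1]
opening: 0.287
tool_pos: [0.4722, -0.2895, 0.0978]
contact_force: [0.6, 0.5, -0.6]
tool_pos: [0.4704, -0.2923, 0.0977]
contact_force: [0.2, -0.0, 0.0]
tool_pos: [0.4723, -0.291, 0.0977]
contact_force: [-0.1, -0.1, -1.0]
```

```bash

python3 -m inch '[[0,0,-0.04,0,20],[0,0,-0.04,0,20],[0,0,-0.04,0,20]]' | grep -E 'tool|force'
python3 -m inch '[[0,0,-0.04,0,20],[0,0,-0.04,0,20],[0,0,-0.04,0,20]]' | grep -E 'tool|force'
python3 -m inch '[[0,0,-0.04,0,20],[0,0,-0.04,0,20],[0,0,-0.04,0,20]]' | grep -E 'tool|force'
```

```text
tool_pos: [0.4718, -0.2909, 0.0946]
contact_force: [0.4, 0.2, -0.4]
tool_pos: [0.4719, -0.291, 0.0916]
contact_force: [-0.3, -0.2, -0.1]
tool_pos: [0.4719, -0.2909, 0.0886]
contact_force: [0.1, -0.2, -0.2]
```

It drops over the neck of C almost without force. I'll go to the bottom and release.

```bash

python3 -m inch '[[0,0,-0.04,0,20],[0,0,-0.02,0,20],[0,0,0,0,20]]' | grep -E 'tool|force'
python3 -m inch '[[0,0,0,0,30],[0,0,0,0,60],[0,0,0,0,60],[0,0,0,0,60],[0,0,0,0,60]]' | grep -E 'tool|force|open'
python3 -m inch '[[0,0,0.5,0,60],[0,0,1,0,60],[0,0,1,0,60],[0,1,0,0,60],[0,1,0,0,60]]' | grep -E 'tool|force|open'
python3 -m inch '[[0,1,0,0,60],[0,0.5,0,0,60],[0,0,0,0,60],[0,0,0,0,60],[0,0,0,0,60]]' | grep -E 'tool|force|open'
python3 look.py; python3 go.py .4805 -.1788 .04
```

```text
tool_pos: [0.4721, -0.291, 0.088]
contact_force: [-1.0, -0.1, 6.4]
tool_pos: [0.4718, -0.2909, 0.0871]
contact_force: [1.0, 0.1, 0.2]
opening: 0.674
tool_pos: [0.4724, -0.2415, 0.1515]
contact_force: [-0.3, 1.4, -0.1]
opening: 0.68
tool_pos: [0.4718, -0.2052, 0.1498]
contact_force: [0.1, -1.1, 0.1]
opening: 0.68
cap [387. 186.] skirt (0.6185, -0.1735, 'R', 0.032, 345, 'z', np.float64(0.0158)) knob (0.618, -0.1737, 'R', 0.0133, 81, 'z', np.float64(0.0375)) on jar: skirt None knob None
cap [332. 248.] skirt (0.4558, -0.025, 'R', 0.0314, 361, 'z', np.float64(0.0157)) knob (0.4559, -0.0254, 'R', 0.0129, 79, 'z', np.float64(0.0378)) on jar: skirt None knob None
A rim (0.6043, 0.1293, 'R', 0.0173, 64, 'z', np.float64(0.0599)) body (0.6049, 0.129, 'R', 0.0312, 339, 'z', np.float64(0.0345))
B rim (0.6106, -0.0323, 'R', 0.0235, 88, 'z', np.float64(0.0598)) body (0.6098, -0.0319, 'R', 0.0312, 302, 'z', np.float64(0.0333))
C rim None body None
D rim (0.5962, -0.3065, 'R', 0.0266, 107, 'z', np.float64(0.0592)) body (0.5953, -0.3058, 'R', 0.0315, 287, 'z', np.float64(0.0326))
36.45 pos [ 0.4717 -0.2051  0.1497] jaw 84.2 tilt -0.001 units [ 0.35  1.05 -4.39] F [-0.4  0.4  0.9]
```

```bash

python3 -m inch '[[0.35,0.9,0,0,60],[0,0.15,-1,0,60],[0,0,-1,0,60],[0,0,-0.5,0,60],[0,0,0,0,60]]' >/dev/null
python3 -m inch '[[0,0,0,0,60],[0,0,0,0,60],[0,0,0,0,60],[0,0,0,0,60]]' >/dev/null
python3 go.py .4806 -.1788 .04; python3 look.py|grep cap
```

```text
37.35 pos [ 0.481  -0.1774  0.0879] jaw 84.3 tilt -0.0 units [-0.01 -0.05 -1.91] F [-0.3 -1.   0.2]
cap [387. 186.] skirt (0.6186, -0.1738, 'R', 0.0321, 347, 'z', np.float64(0.0157)) knob (0.6183, -0.1738, 'R', 0.0132, 80, 'z', np.float64(0.0374)) on jar: skirt None knob None
cap [332. 248.] skirt (0.456, -0.025, 'R', 0.0315, 362, 'z', np.float64(0.0159)) knob (0.4555, -0.0253, 'R', 0.0128, 80, 'z', np.float64(0.0384)) on jar: skirt None knob None
```

```bash

python3 -m inch '[[-0.02,-0.04,-0.7,0,60],[0,0,-0.7,0,60],[0,0,-0.5,0,60],[0,0,0,0,60],[0,0,0,0,60]]' | grep -E 'tool|force'
python3 -m inch '[[0,0,0,0,20],[0,0,0,0,20],[0,0,0,0,20],[0,0,0,0,20],[0,0,0,0,20]]' 30 | grep -E 'tool|force|open'
python3 -m inch '[[0,0,0,0,20],[0,0,0.4,0,20],[0,0,0.8,0,20],[0,0,0.8,0,20],[0,0,0.8,0,20]]' | grep -E 'tool|force|open'
python3 -m inch '[[0,0,0.6,0,20],[0,0,0,0,20],[0,0,0,0,20]]' | grep -E 'tool|force|open'
python3 go.py .5957 -.3066 .101
```

```text
tool_pos: [0.4802, -0.1781, 0.0398]
contact_force: [-0.8, 0.3, -0.0]
tool_pos: [0.4802, -0.1783, 0.04]
contact_force: [-0.7, -0.2, 1.8]
opening: 0.284
tool_pos: [0.4799, -0.1781, 0.1109]
contact_force: [-0.1, -0.3, -0.6]
opening: 0.286
tool_pos: [0.48, -0.1783, 0.1249]
contact_force: [-0.7, 0.0, -1.2]
opening: 0.29
39.2 pos [ 0.48   -0.1783  0.1249] jaw 84.3 tilt -0.0 units [ 4.63 -5.13 -0.96] F [-0.7  0.  -1.2]
```

```bash

python3 -m inch '[[0.78,-0.86,0,0,20],[0.78,-0.86,0,0,20],[0.78,-0.86,0,0,20],[0.78,-0.86,0,0,20],[0.78,-0.86,0,0,20]]' | grep -E 'tool|force'
python3 -m inch '[[0.5,-0.6,0,0,20],[0.23,-0.23,0,0,20],[0,0,-0.4,0,20],[0,0,-0.3,0,20],[0,0,0,0,20]]' | grep -E 'tool|force'
python3 -m inch '[[0,0,0,0,20],[0,0,0,0,20],[0,0,0,0,20],[0,0,0,0,20]]' | grep -E 'open|force'
python3 go.py .5957 -.3066 .101;python3 look.py|grep cap
```

```text
tool_pos: [0.5774, -0.2863, 0.1233]
contact_force: [0.2, -0.0, -0.1]
tool_pos: [0.594, -0.3045, 0.1051]
contact_force: [-0.2, 0.4, -0.1]
contact_force: [-0.0, -0.2, -0.9]
opening: 0.287
40.6 pos [ 0.596  -0.3064  0.1076] jaw 84.3 tilt -0.0 units [-0.01 -0.01 -0.27] F [-0.  -0.2 -0.9]
cap [387. 186.] skirt (0.6189, -0.174, 'R', 0.0319, 343, 'z', np.float64(0.0155)) knob (0.6189, -0.174, 'R', 0.0137, 81, 'z', np.float64(0.0374)) on jar: skirt None knob None
cap [437. 240.] skirt None knob None on jar: skirt (0.4717, -0.2901, 'R', 0.0319, 391, 'z', np.float64(0.0637)) knob (0.472, -0.2896, 'R', 0.0131, 82, 'z', np.float64(0.0859))
cap [332. 248.] skirt (0.4559, -0.025, 'R', 0.0315, 360, 'z', np.float64(0.0156)) knob (0.4555, -0.0253, 'R', 0.0129, 79, 'z', np.float64(0.0375)) on jar: skirt None knob None
```

Cap P is home on C: its skirt top is at 63.7 mm against 64 expected. Now cap S on D.

```bash

python3 -m inch '[[0,0,-0.12,0,20],[0,0,-0.1,0,20],[0,0,-0.06,0,20],[0,0,-0.04,0,20]]' | grep -E 'tool|force'
python3 -m inch '[[0,0,-0.04,0,20],[0,0,-0.02,0,20],[0,0,0,0,20]]' | grep -E 'tool|force|open'
python3 -m inch '[[0.05,0,0,0,20],[0,0.05,0,0,20],[-0.05,0,0,0,20]]' | grep -E 'tool|force'
python3 -m inch '[[-0.05,0,0,0,20],[0,-0.05,0,0,20],[0,-0.05,0,0,20]]' | grep -E 'tool|force'
python3 -m inch '[[0.05,0,0,0,20],[0.05,0,0,0,20],[-0.05,0.05,0,0,20]]' | grep -E 'tool|force'
```

```text
tool_pos: [0.5958, -0.3064, 0.1]
contact_force: [-3.8, 0.9, 11.9]
tool_pos: [0.5959, -0.3064, 0.1]
contact_force: [-4.6, 2.0, 14.6]
opening: 0.287
tool_pos: [0.5957, -0.3063, 0.1]
contact_force: [-2.6, 0.3, 13.2]
tool_pos: [0.5957, -0.3066, 0.1]
contact_force: [-2.7, 4.5, 13.3]
tool_pos: [0.5958, -0.3064, 0.1]
contact_force: [-4.4, 0.2, 12.8]
```

Not D. Cap S goes to B at its newly measured position (0.610, -0.032).

```bash

python3 -m inch '[[0,0,0.4,0,20],[0,0,0.5,0,20],[0.04,0.8,0,0,20],[0.04,0.9,0,0,20],[0.05,0.9,0,0,20]]' | grep -E 'force'
python3 -m inch '[[0.05,0.9,0,0,20],[0.05,0.9,0,0,20],[0.05,0.9,0,0,20],[0.05,0.9,0,0,20],[0.05,0.9,0,0,20]]' | grep -E 'force'
python3 -m inch '[[0.05,0.9,0,0,20],[0.05,0.9,0,0,20],[0.05,0.9,0,0,20],[0.05,0.7,0,0,20],[0,0.48,0,0,20]]' | grep -E 'tool|force'
python3 -m inch '[[0,0,0,0,20],[0,0,0,0,20],[0,0,-0.3,0,20],[0,0,-0.3,0,20],[0,0,0,0,20]]' | grep -E 'tool|force'
python3 -m inch '[[0,0,0,0,20],[0,0,0,0,20],[0,0,0,0,20]]' | grep -E 'open|force'
python3 go.py .6102 -.0321 .101; python3 look.py
```

```text
contact_force: [0.3, 0.9, -0.8]
contact_force: [-0.2, 0.5, -1.0]
tool_pos: [0.6111, -0.0298, 0.1209]
contact_force: [-0.6, -1.7, -0.3]
tool_pos: [0.6093, -0.033, 0.1037]
contact_force: [0.9, -0.3, -1.2]
contact_force: [-0.5, -0.2, -0.4]
opening: 0.287
44.55 pos [ 0.6105 -0.0319  0.1054] jaw 84.3 tilt 0.0 units [-0.01 -0.01 -0.18] F [-0.5 -0.2 -0.4]
cap [332. 248.] skirt (0.4559, -0.025, 'R', 0.0315, 361, 'z', np.float64(0.0161)) knob (0.4554, -0.0252, 'R', 0.0129, 80, 'z', np.float64(0.0372)) on jar: skirt None knob None
A rim (0.6042, 0.1294, 'R', 0.0176, 61, 'z', np.float64(0.0587)) body (0.6042, 0.1288, 'R', 0.0314, 335, 'z', np.float64(0.0347))
B rim None body (0.5914, -0.0299, 'R', 0.0225, 30, 'z', np.float64(0.0328))
C rim None body None
D rim (0.5956, -0.3073, 'R', 0.0272, 106, 'z', np.float64(0.0592)) body (0.5963, -0.3058, 'R', 0.0313, 286, 'z', np.float64(0.0324))
```

```bash

python3 -m inch '[[0,0,-0.12,0,20],[0,0,-0.06,0,20],[0,0,-0.04,0,20],[0,0,0,0,20]]' | grep -E 'tool|force'
python3 -m inch '[[0,0,-0.04,0,20],[0,0,-0.02,0,20],[0,0,0,0,20]]' | grep -E 'tool|force|open'
python3 -m inch '[[0.05,0,0,0,20],[0,0.05,0,0,20],[-0.05,0,0,0,20]]' | grep -E 'tool|force'
python3 -m inch '[[-0.05,0,0,0,20],[0,-0.05,0,0,20],[0,-0.05,0,0,20]]' | grep -E 'tool|force'
python3 -m inch '[[0.05,0,0,0,20],[0.05,0,0,0,20],[-0.05,0.05,0,0,20]]' | grep -E 'tool|force'
```

```text
tool_pos: [0.6103, -0.0319, 0.1]
contact_force: [-1.0, 0.4, 2.5]
tool_pos: [0.6104, -0.0319, 0.0999]
contact_force: [-4.5, -0.2, 13.8]
opening: 0.281
tool_pos: [0.6103, -0.0318, 0.0999]
contact_force: [-2.9, -1.1, 12.8]
tool_pos: [0.6103, -0.0321, 0.1]
contact_force: [-2.4, 2.8, 11.3]
tool_pos: [0.6102, -0.0319, 0.0999]
contact_force: [-1.6, -2.0, 13.0]
```

Not B, so A (35 mm) remains for S.

```bash

python3 -m inch '[[0,0,0.4,0,20],[0,0,0.5,0,20],[-0.03,0.8,0,0,20],[-0.03,0.9,0,0,20],[-0.03,0.9,0,0,20]]' | grep -E 'force'
python3 -m inch '[[-0.03,0.9,0,0,20],[-0.03,0.9,0,0,20],[-0.03,0.9,0,0,20],[-0.03,0.7,0,0,20],[-0.03,0.43,0,0,20]]' | grep -E 'force'
python3 -m inch '[[0,0,0,0,20],[0,0,0,0,20],[0,0,-0.3,0,20],[0,0,-0.3,0,20],[0,0,0,0,20]]' | grep -E 'tool|force'
python3 -m inch '[[0,0,0,0,20],[0,0,0,0,20],[0,0,0,0,20]]' | grep -E 'open|force'
python3 go.py .6043 .1292 .101
```

```text
contact_force: [0.7, 0.7, -0.5]
contact_force: [-0.4, 0.1, -0.8]
tool_pos: [0.6035, 0.1275, 0.1042]
contact_force: [-0.3, -0.5, -0.3]
contact_force: [0.4, -0.2, -0.8]
opening: 0.287
48.0 pos [0.6045 0.1288 0.1059] jaw 84.3 tilt 0.0 units [-0.01  0.02 -0.2 ] F [ 0.4 -0.2 -0.8]
```

```bash

python3 -m inch '[[0,0.02,-0.12,0,20],[0,0,-0.06,0,20],[0,0,-0.04,0,20],[0,0,-0.04,0,20]]' | grep -E 'tool|force'
python3 -m inch '[[0,0,-0.04,0,20],[0,0,-0.04,0,20],[0,0,-0.02,0,20]]' | grep -E 'tool|force|open'
```

```text
tool_pos: [0.6043, 0.1293, 0.0991]
contact_force: [-0.5, -0.9, -0.6]
tool_pos: [0.6043, 0.1293, 0.0966]
contact_force: [0.4, 0.1, -1.9]
opening: 0.283
```

It's entering. Going home.

```bash

python3 -m inch '[[0,0,-0.04,0,20],[0,0,-0.04,0,20],[0,0,-0.04,0,20],[0,0,-0.04,0,20]]' | grep -E 'tool|force|open'
python3 -m inch '[[0,0,-0.04,0,20],[0,0,-0.04,0,20],[0,0,-0.04,0,20],[0,0,-0.04,0,20]]' | grep -E 'tool|force|open'
```

```text
tool_pos: [0.6044, 0.1293, 0.0927]
contact_force: [0.1, 0.4, -0.6]
opening: 0.282
tool_pos: [0.6044, 0.1293, 0.0887]
contact_force: [0.5, 0.3, -0.8]
opening: 0.288
```

```bash

python3 -m inch '[[0,0,-0.02,0,20],[0,0,0,0,20]]' | grep -E 'tool|force|open'
```

```text
tool_pos: [0.6043, 0.1293, 0.0881]
contact_force: [-0.0, -0.2, -0.2]
opening: 0.287
```

```bash

python3 -m inch '[[0,0,0,0,30],[0,0,0,0,60],[0,0,0,0,60],[0,0,0,0,60],[0,0,0,0,60]]' | grep -E 'tool|force|open'
python3 -m inch '[[0,0,0.5,0,60],[0,0,1,0,60],[0,0,0.8,0,60],[-0.85,-0.88,0,0,60],[-0.85,-0.88,0,0,60]]' | grep -E 'force'
python3 -m inch '[[-0.85,-0.88,0,0,60],[-0.85,-0.88,0,0,60],[-0.85,-0.88,0,0,60],[-0.85,-0.88,0,0,60],[-0.84,-0.89,0,0,60]]' | grep -E 'force'
python3 -m inch '[[0,0,-0.9,0,60],[0,0,-0.9,0,60],[0,0,-0.4,0,60],[0,0,0,0,60],[0,0,0,0,60]]' >/dev/null
python3 -m inch '[[0,0,0,0,60],[0,0,0,0,60],[0,0,0,0,60]]' >/dev/null
python3 go.py .4556 -.0251 .04; python3 look.py
```

```text
tool_pos: [0.6044, 0.1293, 0.0883]
contact_force: [0.1, -0.4, 0.1]
opening: 0.67
contact_force: [0.9, -1.4, -1.1]
contact_force: [0.6, -1.3, -0.3]
52.0 pos [ 0.4562 -0.0249  0.0912] jaw 84.3 tilt 0.0 units [-0.02 -0.01 -2.05] F [-0.2  0.   0.9]
cap [387. 186.] skirt (0.6185, -0.1738, 'R', 0.0319, 345, 'z', np.float64(0.0157)) knob (0.6181, -0.174, 'R', 0.0134, 81, 'z', np.float64(0.0378)) on jar: skirt None knob None
cap [271. 189.] skirt None knob None on jar: skirt (0.6046, 0.1292, 'R', 0.0319, 383, 'z', np.float64(0.0639)) knob (0.6043, 0.1295, 'R', 0.0129, 81, 'z', np.float64(0.0857))
cap [437. 240.] skirt None knob None on jar: skirt (0.4717, -0.2896, 'R', 0.0317, 388, 'z', np.float64(0.0637)) knob (0.4714, -0.2903, 'R', 0.0128, 75, 'z', np.float64(0.0859))
A rim (0.6044, 0.1292, 'R', 0.0317, 304, 'z', np.float64(0.0633)) body (0.5929, 0.1202, 'R', 0.0261, 21, 'z', np.float64(0.0319))
B rim (0.6106, -0.0325, 'R', 0.0237, 87, 'z', np.float64(0.0594)) body (0.6102, -0.0323, 'R', 0.0315, 299, 'z', np.float64(0.0332))
C rim (0.4717, -0.2896, 'R', 0.0317, 326, 'z', np.float64(0.0632)) body (0.469, -0.276, 'R', 0.0267, 34, 'z', np.float64(0.0311))
D rim (0.5971, -0.3059, 'R', 0.0276, 101, 'z', np.float64(0.0598)) body (0.5957, -0.3055, 'R', 0.0313, 290, 'z', np.float64(0.0325))
```

Caps on A and C are both home, skirt tops at 63.9 and 63.7 mm. Next is cap Q at (332,248).

```bash

python3 -m inch '[[-0.02,0,-0.7,0,60],[0,0,-0.7,0,60],[0,0,-0.65,0,60],[0,0,0,0,60],[0,0,0,0,60]]' | grep -E 'tool|force'
python3 -m inch '[[0,0,0,0,20],[0,0,0,0,20],[0,0,0,0,20],[0,0,0,0,20],[0,0,0,0,20]]' 30 | grep -E 'tool|force|open'
python3 -m inch '[[0,0,0,0,20],[0,0,0.4,0,20],[0,0,0.8,0,20],[0,0,0.8,0,20],[0,0,0.8,0,20]]' | grep -E 'tool|force|open'
python3 -m inch '[[0,0,0.5,0,20],[0.8,0,0,0,20],[0.9,0,0,0,20],[0.9,0,0,0,20],[0.9,0,0,0,20]]' | grep -E 'tool|force|open'
python3 -m inch '[[0.9,0,0,0,20],[0.9,0,0,0,20],[0,0,0,0,20],[0,0,0,0,20],[0,0,0,0,20]]' | grep -E 'tool|force|open'
python3 go.py .6105 -.0323 .101
```

```text
tool_pos: [0.4566, -0.0249, 0.0406]
contact_force: [-0.1, 0.3, -0.1]
tool_pos: [0.4567, -0.025, 0.0407]
contact_force: [0.2, -0.7, 3.5]
opening: 0.284
tool_pos: [0.4562, -0.0251, 0.111]
contact_force: [-0.4, 0.3, -1.1]
opening: 0.285
tool_pos: [0.5445, -0.0253, 0.1228]
contact_force: [0.2, -1.0, -1.0]
opening: 0.282
tool_pos: [0.5873, -0.0252, 0.1226]
contact_force: [-0.4, 0.0, -1.0]
opening: 0.282
54.55 pos [ 0.5873 -0.0252  0.1226] jaw 84.3 tilt -0.001 units [ 0.93 -0.29 -0.86] F [-0.4  0.  -1. ]
```

```bash

python3 -m inch '[[0.6,-0.2,0,0,20],[0.35,-0.09,0,0,20],[0,0,0,0,20],[0,0,-0.3,0,20],[0,0,-0.3,0,20]]' | grep -E 'force'
python3 -m inch '[[0,0,0,0,20],[0,0,0,0,20],[0,0,0,0,20],[0,0,0,0,20],[0,0,0,0,20]]' | grep -E 'open|force'
python3 go.py .611 -.0323 .101
```

```text
contact_force: [1.4, -0.3, -1.3]
contact_force: [0.7, 0.8, 0.2]
opening: 0.283
55.55 pos [ 0.613  -0.0323  0.1081] jaw 84.3 tilt 0.0 units [-0.08 -0.   -0.29] F [0.7 0.8 0.2]
```

```bash

python3 -m inch '[[-0.08,0,-0.12,0,20],[0,0,-0.06,0,20],[0,0,-0.04,0,20],[0,0,0,0,20]]' | grep -E 'tool|force'
python3 -m inch '[[0,0,-0.04,0,20],[0,0,-0.04,0,20],[0,0,0,0,20]]' | grep -E 'tool|force|open'
python3 -m inch '[[0,0,-0.04,0,20],[0,0,-0.04,0,20],[0,0,0,0,20]]' | grep -E 'tool|force|open'
```

```text
tool_pos: [0.6107, -0.0323, 0.1022]
contact_force: [0.2, 1.1, -0.5]
tool_pos: [0.6108, -0.0322, 0.1003]
contact_force: [0.1, -0.5, -0.3]
opening: 0.287
tool_pos: [0.6107, -0.0323, 0.0982]
contact_force: [-0.1, 0.2, -0.6]
opening: 0.286
```

```bash

python3 -m inch '[[0,0,-0.04,0,20],[0,0,-0.04,0,20],[0,0,-0.04,0,20]]' | grep -E 'tool|force|open'
python3 -m inch '[[0,0,-0.04,0,20],[0,0,-0.04,0,20],[0,0,0,0,20]]' | grep -E 'tool|force|open'
```

```text
tool_pos: [0.6109, -0.0323, 0.0954]
contact_force: [-0.2, -0.3, -1.6]
opening: 0.282
tool_pos: [0.6109, -0.0323, 0.0933]
contact_force: [-0.2, 0.5, -1.5]
opening: 0.285
```

```bash

python3 -m inch '[[0,0,-0.04,0,20],[0,0,-0.04,0,20],[0,0,-0.04,0,20]]' | grep -E 'tool|force|open'
python3 -m inch '[[0,0,-0.02,0,20],[0,0,-0.02,0,20],[0,0,0,0,20]]' | grep -E 'tool|force|open'
```

```text
tool_pos: [0.6109, -0.0323, 0.0904]
contact_force: [0.7, 0.4, 0.2]
opening: 0.285
tool_pos: [0.6109, -0.0323, 0.0894]
contact_force: [0.3, -0.7, 0.8]
opening: 0.287
```

Cap Q is practically home on B. I'll release it and go to the last cap, T at (387,186).

```bash

python3 -m inch '[[0,0,-0.02,0,30],[0,0,0,0,60],[0,0,0,0,60],[0,0,0,0,60],[0,0,0,0,60]]' | grep -E 'tool|force|open'
python3 -m inch '[[0,0,0.5,0,60],[0,0,1,0,60],[0,0,0.8,0,60],[0.05,-0.9,0,0,60],[0.05,-0.9,0,0,60]]' | grep -E 'force'
python3 -m inch '[[0.05,-0.9,0,0,60],[0.05,-0.9,0,0,60],[0.05,-0.9,0,0,60],[0.05,-0.9,0,0,60],[0,-0.26,0,0,60]]' | grep -E 'force'
python3 -m inch '[[0,0,0,0,60],[0,0,-0.6,0,60],[0,0,-0.6,0,60],[0,0,-0.5,0,60],[0,0,-0.3,0,60]]' >/dev/null
python3 -m inch '[[0,0,0,0,60],[0,0,0,0,60],[0,0,0,0,60],[0,0,0,0,60],[0,0,0,0,60]]' >/dev/null
python3 go.py .6184 -.1738 .04; python3 look.py
```

```text
tool_pos: [0.6108, -0.0322, 0.0889]
contact_force: [0.8, 0.6, -0.3]
opening: 0.667
contact_force: [-0.3, -0.6, 0.1]
contact_force: [-0.0, 0.3, -0.2]
60.25 pos [ 0.6186 -0.1739  0.0969] jaw 84.3 tilt -0.0 units [-0.01  0.   -2.28] F [ 0.   0.1 -1.2]
cap [335. 187.] skirt None knob None on jar: skirt (0.6097, -0.0324, 'R', 0.0319, 388, 'z', np.float64(0.0637)) knob (0.61, -0.0314, 'R', 0.0132, 76, 'z', np.float64(0.0857))
cap [271. 189.] skirt None knob None on jar: skirt (0.6051, 0.1292, 'R', 0.0322, 385, 'z', np.float64(0.0638)) knob (0.6041, 0.1296, 'R', 0.0131, 83, 'z', np.float64(0.0856))
cap [387. 192.] skirt (0.6079, -0.1745, 'R', 0.0295, 151, 'z', np.float64(0.0159)) knob (0.6101, -0.1722, 'R', 0.0097, 16, 'z', np.float64(0.0353)) on jar: skirt None knob None
cap [435. 240.] skirt None knob None on jar: skirt (0.4713, -0.2884, 'R', 0.0314, 312, 'z', np.float64(0.0637)) knob (0.4716, -0.2897, 'R', 0.0127, 72, 'z', np.float64(0.0855))
A rim (0.6051, 0.1292, 'R', 0.0322, 322, 'z', np.float64(0.0633)) body (0.5928, 0.12, 'R', 0.0262, 22, 'z', np.float64(0.0319))
B rim (0.6097, -0.0324, 'R', 0.0319, 324, 'z', np.float64(0.0632)) body None
C rim (0.4711, -0.2873, 'R', 0.0313, 260, 'z', np.float64(0.0631)) body (0.4716, -0.279, 'R', 0.0289, 32, 'z', np.float64(0.0333))
D rim None body None
```

```bash

python3 -m inch '[[0,0,0,0,60],[0.4,0.9,0.7,0,60],[0.4,0.9,0.5,0,60],[0.4,0.9,0,0,60],[0.4,0.9,0,0,60]]' >/dev/null
python3 look.py | grep -E 'cap|D'
```

```text
cap [335. 187.] skirt None knob None on jar: skirt (0.6096, -0.0319, 'R', 0.0318, 387, 'z', np.float64(0.0639)) knob (0.6097, -0.0318, 'R', 0.0129, 77, 'z', np.float64(0.0859))
cap [271. 189.] skirt None knob None on jar: skirt (0.6047, 0.1293, 'R', 0.0318, 389, 'z', np.float64(0.0635)) knob (0.6042, 0.1295, 'R', 0.0129, 80, 'z', np.float64(0.0859))
cap [381. 190.] skirt (0.6111, -0.1642, 'R', 0.0279, 141, 'z', np.float64(0.0156)) knob None on jar: skirt None knob None
D rim None body None
```

```bash

python3 -m inch '[[-0.3,0.9,0.5,0,60],[-0.3,0.9,0.5,0,60],[-0.3,0.9,0,0,60],[-0.3,0.9,0,0,60],[-0.3,0.9,0,0,60]]' >/dev/null
python3 -m inch '[[-0.3,0.9,0,0,60],[0,0,0,0,60],[0,0,0,0,60]]' |grep tool
python3 look.py | grep -E 'cap|D'
```

```text
tool_pos: [0.6134, 0.051, 0.1515]
cap [388. 185.] skirt (0.6183, -0.1741, 'R', 0.0316, 301, 'z', np.float64(0.0158)) knob (0.6182, -0.1736, 'R', 0.0131, 79, 'z', np.float64(0.0375)) on jar: skirt None knob None
cap [271. 193.] skirt None knob None on jar: skirt (0.6008, 0.1294, 'R', 0.0305, 227, 'z', np.float64(0.0637)) knob (0.6037, 0.13, 'R', 0.0126, 47, 'z', np.float64(0.0851))
cap [439. 239.] skirt None knob None on jar: skirt (0.473, -0.2928, 'R', 0.0313, 294, 'z', np.float64(0.0637)) knob (0.4714, -0.2898, 'R', 0.0132, 82, 'z', np.float64(0.0855))
D rim (0.5964, -0.3068, 'R', 0.0271, 107, 'z', np.float64(0.0593)) body (0.5953, -0.3052, 'R', 0.0319, 280, 'z', np.float64(0.0325))
```

The cap had not moved; the arm was only hiding it. Back to T.

```bash

python3 -m inch '[[0.02,-0.9,0,0,60],[0.02,-0.9,0,0,60],[0.02,-0.9,0,0,60],[0.02,-0.9,0,0,60],[0.02,-0.9,0,0,60]]' >/dev/null
python3 -m inch '[[0.02,-0.9,0,0,60],[0.02,-0.9,0,0,60],[0.02,-0.9,0,0,60],[0.02,-0.9,0,0,60],[0,-0.9,0,0,60]]' >/dev/null
python3 -m inch '[[0,0,0,0,60],[0,0,-0.9,0,60],[0,0,-0.9,0,60],[0,0,-0.4,0,60],[0,0,0,0,60]]' >/dev/null
python3 -m inch '[[0,0,0,0,60],[0,0,0,0,60],[0,0,0,0,60]]' >/dev/null
python3 go.py .6183 -.1739 .04
```

```text
63.5 pos [ 0.6185 -0.1738  0.0974] jaw 84.3 tilt -0.0 units [-0.01 -0.   -2.3 ] F [0.  0.2 0.7]
```

```bash

python3 -m inch '[[0,0,-0.8,0,60],[0,0,-0.8,0,60],[0,0,-0.68,0,60],[0,0,0,0,60],[0,0,0,0,60]]' | grep -E 'tool|force'
python3 -m inch '[[0,0,0,0,20],[0,0,0,0,20],[0,0,0,0,20],[0,0,0,0,20],[0,0,0,0,20]]' 30 | grep -E 'tool|force|open'
python3 -m inch '[[0,0,0,0,20],[0,0,0.4,0,20],[0,0,0.8,0,20],[0,0,0.8,0,20],[0,0,0.8,0,20]]' | grep -E 'tool|force|open'
python3 -m inch '[[0,0,0.5,0,20],[-0.18,-0.85,0,0,20],[-0.18,-0.88,0,0,20],[-0.18,-0.88,0,0,20],[-0.18,-0.88,0,0,20]]' | grep -E 'force|open'
python3 -m inch '[[-0.18,-0.88,0,0,20],[0,-0.6,0,0,20],[0,-0.3,0,0,20],[0,0,0,0,20],[0,0,0,0,20]]' | grep -E 'force|open'
python3 -m inch '[[0,0,-0.3,0,20],[0,0,-0.3,0,20],[0,0,0,0,20],[0,0,0,0,20],[0,0,0,0,20]]' | grep -E 'force|open'
python3 -m inch '[[0,0,0,0,20],[0,0,0,0,20],[0,0,0,0,20]]' | grep -E 'open|force'
python3 go.py .5959 -.3064 .101
```

```text
tool_pos: [0.618, -0.1737, 0.0396]
contact_force: [0.2, -0.5, 0.3]
tool_pos: [0.618, -0.1738, 0.0397]
contact_force: [-0.1, 0.3, 1.0]
opening: 0.286
tool_pos: [0.6177, -0.1737, 0.1105]
contact_force: [-0.2, -1.2, -1.3]
opening: 0.279
contact_force: [0.6, 0.4, 0.4]
opening: 0.285
contact_force: [0.4, 1.0, 0.0]
opening: 0.288
contact_force: [-0.5, 0.2, 0.1]
opening: 0.285
contact_force: [-0.6, 0.4, -0.4]
opening: 0.282
66.8 pos [ 0.5954 -0.3056  0.1071] jaw 84.3 tilt -0.0 units [ 0.02 -0.03 -0.24] F [-0.6  0.4 -0.4]
```

```bash

python3 -m inch '[[0.01,-0.03,-0.12,0,20],[0,0,-0.06,0,20],[0,0,-0.06,0,20],[0,0,0,0,20]]' | grep -E 'tool|force'
python3 -m inch '[[0,0,-0.04,0,20],[0,0,-0.04,0,20],[0,0,0,0,20]]' | grep -E 'tool|force|open'
python3 -m inch '[[0,0,-0.04,0,20],[0,0,-0.02,0,20],[0,0,0,0,20]]' | grep -E 'tool|force|open'
```

```text
tool_pos: [0.5954, -0.3062, 0.1005]
contact_force: [0.2, 0.2, 0.1]
tool_pos: [0.5955, -0.3062, 0.0988]
contact_force: [-0.1, -0.5, -0.3]
opening: 0.285
tool_pos: [0.5955, -0.3063, 0.0973]
contact_force: [-0.0, 0.3, -0.4]
opening: 0.284
```

It's entering D (rim contact would come at 0.0996). Lowering it home.

```bash

python3 -m inch '[[0,0,-0.04,0,20],[0,0,-0.04,0,20],[0,0,-0.04,0,20]]' | grep -E 'tool|force|open'
python3 -m inch '[[0,0,-0.04,0,20],[0,0,-0.04,0,20],[0,0,0,0,20]]' | grep -E 'tool|force|open'
python3 -m inch '[[0,0,-0.04,0,20],[0,0,-0.04,0,20],[0,0,0,0,20]]' | grep -E 'tool|force|open'
```

```text
tool_pos: [0.5956, -0.3066, 0.0944]
contact_force: [0.4, -0.5, -0.1]
opening: 0.285
tool_pos: [0.5956, -0.3066, 0.0923]
contact_force: [0.8, -1.6, -0.8]
opening: 0.284
tool_pos: [0.5956, -0.3064, 0.0903]
contact_force: [0.6, -1.8, -0.1]
opening: 0.288
```

```bash

python3 -m inch '[[0,0,-0.04,0,20],[0,0,-0.02,0,20],[0,0,0,0,20]]' | grep -E 'tool|force|open'
```

```text
tool_pos: [0.5956, -0.3063, 0.0888]
contact_force: [0.4, -1.0, -0.1]
opening: 0.287
```

```bash

python3 -m inch '[[0,0,0,0,30],[0,0,0,0,60],[0,0,0,0,60],[0,0,0,0,60],[0,0,0,0,60]]' | grep -E 'tool|force|open'
python3 -m inch '[[0,0,0.5,0,60],[0,0,1,0,60],[0,0,1,0,60],[0,0,1,0,60],[-0.5,0.9,0.5,0,60]]' | grep -E 'force'
python3 -m inch '[[-0.6,0.9,0.3,0,60],[-0.6,0.9,0,0,60],[-0.6,0.9,0,0,60],[-0.6,0.9,0,0,60],[-0.6,0.9,0,0,60]]' | grep -E 'force'
python3 -m inch '[[-0.6,0.9,0,0,60],[-0.6,0.9,0,0,60],[-0.6,0.9,0,0,60],[-0.6,0.9,0,0,60],[0,0,0,0,60]]' | grep -E 'tool|force'
python3 look.py | grep cap
python3 - <<'E'
from h import *
d=snap('top');s=snap('side')
cv2.imwrite('pics/tf.png',cv2.resize(d['pixels'][100:320,120:480],None,fx=2.2,fy=2.2)[:,:,::-1])
cv2.imwrite('pics/sf.png',cv2.resize(s['pixels'][130:400,200:560],None,fx=2.2,fy=2.2)[:,:,::-1])
E
```

```text
tool_pos: [0.5956, -0.3061, 0.0889]
contact_force: [0.1, 0.0, -1.4]
opening: 0.669
contact_force: [0.7, 0.4, -0.5]
contact_force: [0.4, 0.2, -0.7]
tool_pos: [0.4465, -0.0782, 0.1975]
contact_force: [0.6, -1.0, 0.6]
cap [335. 187.] skirt None knob None on jar: skirt (0.6098, -0.032, 'R', 0.0318, 384, 'z', np.float64(0.0638)) knob (0.6096, -0.0324, 'R', 0.0126, 78, 'z', np.float64(0.0852))
cap [271. 189.] skirt None knob None on jar: skirt (0.605, 0.1292, 'R', 0.0321, 385, 'z', np.float64(0.0638)) knob (0.6041, 0.1297, 'R', 0.0131, 80, 'z', np.float64(0.0862))
cap [441. 192.] skirt None knob None on jar: skirt (0.5957, -0.3053, 'R', 0.0316, 374, 'z', np.float64(0.0636)) knob (0.5957, -0.3067, 'R', 0.0133, 80, 'z', np.float64(0.0853))
cap [437. 240.] skirt None knob None on jar: skirt (0.4717, -0.29, 'R', 0.0318, 388, 'z', np.float64(0.0635)) knob (0.4721, -0.2896, 'R', 0.0133, 81, 'z', np.float64(0.0857))
```

View pics/tf.png

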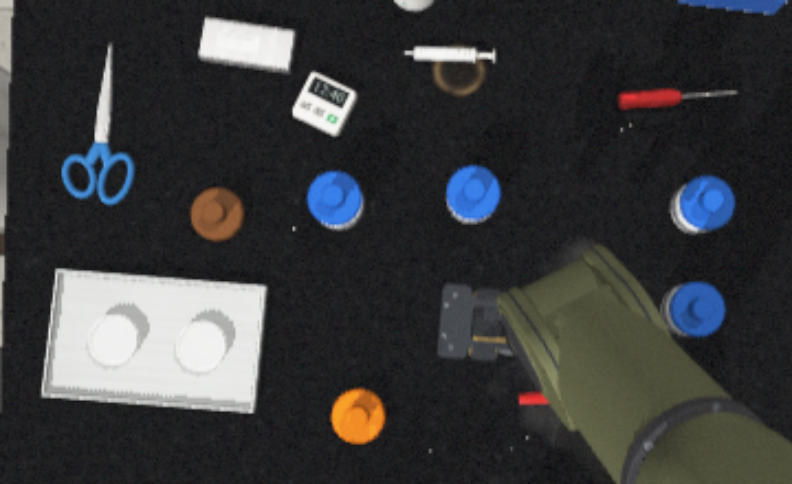

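View pics/sf.png

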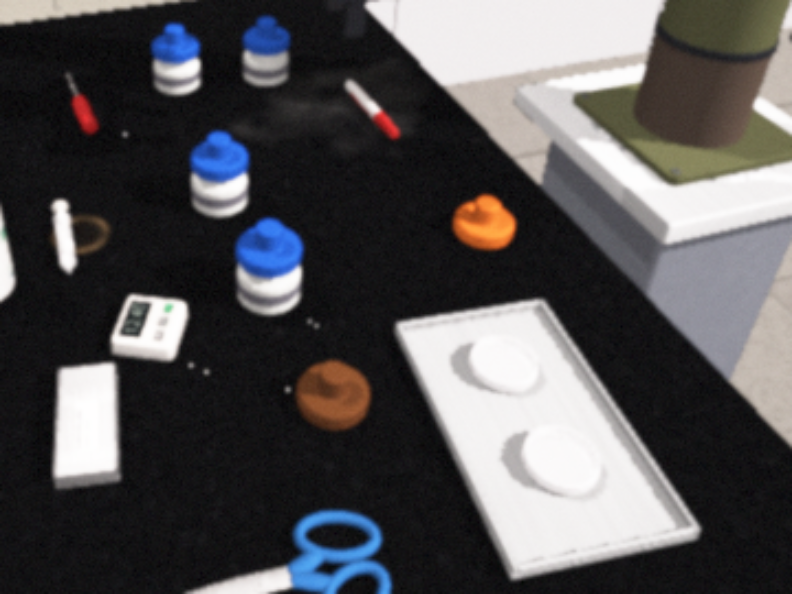

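Top view: all four jars wear blue caps, at (335,200), (473,193), (705,203) and (695,308) in the crop. The dishes lie flat in the tray at (115,340) and (203,345). Side view: all jars are upright with level caps, and the timer, syringe, marker and hex driver are in place. Handing in.

```bash
python3 -m inch '[[0,0,0,0,60],[0,0,0,0,60],[0,0,0,0,60],[0,0,0,0,60],[0,0,0,0,60]]' | grep -E 'clock|force'; python3 -c "from plant import r;print(r.finish_job())"
```

```text
clock: 71.65
contact_force: [-0.1, -0.5, -0.2]
the job is handed in; nothing more can be done
None
```

I moved both dishes into the tray and fitted all four blue caps to their own jars, then handed the job in at 71.65 s. The hand-in gives no verdict, so what follows rests on my own last checks.

- **Caps:** all four skirt tops measured 63.5–63.8 mm high (64 mm is fully home), and in the pictures the caps look level on upright jars. Their measured centres agree with the jar positions I measured to about 1–2 mm.
- **Fitting:** five tries on the wrong jar stopped at the rim, with at most about 18 N at the wrist. Each cap then dropped onto its own jar almost without force.
- **Dishes:** the last pictures show both lying flat and apart in the tray, with nothing else on a jar.
- **Bystanders:** the timer, syringe, marker and hex driver look unmoved by eye in the last views; I did not measure them. The orange and brown look-alikes were not touched.
- **What disagreed:** the 47 mm jar was dragged about 5 mm during an early try and stayed upright, so I measured it again before capping it. The last cap briefly read out of place because the arm was hiding it; a clear view showed it had not moved.

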